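Gauge the turned rungs and clip them in the rack

TASK

Gauge the turned rungs on the bench caliper and sort them into the spring clips of the rack: working from the thickest down to the thinnest, lay each rung squarely across the caliper's rests and close the sliding jaw until the rung is lightly held between both jaws, without tilting the jaw; then press the rung down past the sprung rollers of the fork clip of its size until it is fully seated and square in it. There are two or three rungs; when all are in their clips, close the empty caliper fully and leave the screwdriver where it lies.

Things in the scene. Friction and masses are not known exactly. Their poses are not given: they have to be found in the camera images.
- rung_thick_centre (a point): turned wooden rung, the thickest, 34 mm in diameter and 180 mm long over all (round body 152 mm long, a 14 mm long thinner tenon at each end, 0.04 to 0.15 kg); the point lies on its axis at mid length, half-way up; own x = its axis. It starts lying on the bench (it can roll a little). Absent in some starts.
- rung_middle_centre (a point): turned wooden rung, the middle one, 29 mm in diameter and 176 mm long over all (round body 148 mm long, a 14 mm long thinner tenon at each end, 0.04 to 0.15 kg); the point lies on its axis at mid length, half-way up; own x = its axis. It starts lying on the bench (it can roll a little). Absent in some starts.
- rung_thin_centre (a point): turned wooden rung, the thinnest, 24 mm in diameter and 172 mm long over all (round body 144 mm long, a 14 mm long thinner tenon at each end, 0.04 to 0.15 kg); the point lies on its axis at mid length, half-way up; own x = its axis. It starts lying on the bench (it can roll a little). Absent in some starts.
- caliper: big caliper clamped upside down, jaws pointing up, on a grey stand plate (160 x 254 mm, 16 mm high) fixed to the bench; origin: on the underside, 8 mm to +y of the plate's centre; own x points away from the robot, own y = the way the sliding jaw opens, away from the fixed jaw. A rung lies along own x across two rests, with room for fingers between them beside the beam
- fixed_jaw: fixed jaw, 10 mm thick; origin on its face, which looks to own +y, level with the tops of the rests (caliper frame: x -0.042, y -0.070, z 0.060); axes as the caliper's. Both jaws and the beam lie in the plane x = -0.042 of the caliper and the jaws reach 32 mm above the rests
- rests_at_fixed_face (a point): point level with the tops of the rests, in the plane of the fixed jaw's face, at mid length of a centred rung; axes as the caliper's. From here the rests are 8 mm wide bars along y at x = -0.062 and x = +0.050, from y = -0.006 to +0.074, 60 mm above the bench. A rung of radius R touching the fixed jaw has its axis at y = R, z = R
- caliper_slide (a joint): position of the sliding jaw = the gap between the jaws in m: 0 closed, 0.068 wide open; stays where it is left (about 2 N of friction)
- caliper_rock (a joint): tilt of the sliding jaw with its carriage on the beam in rad: 0 = square; there is a little springy play (14 N m/rad about the beam, at most 0.06), so pushing high up or squeezing hard tilts it
- thumb_lug (a point): centre of the gripping part of the thumb lug on the sliding carriage: an upright dark steel block, 12 mm along the slide (own y), 16 mm across (own x), its top 13 mm above this point and the carriage 23 mm below it; it lies 75 mm behind the sliding jaw's face. Pinch it from above and move it along the caliper's y
- sliding_jaw (a point): point on the face of the sliding jaw, level with the tops of the rests when the jaw is square; moves and tilts with the jaw; axes as the caliper's while square. The face looks to own -y; a rung of radius R on the rests lies with its axis at z = R in this frame, and 1 mm off that for each 0.016 rad of tilt
- clip_thick: wooden spring fork clip for the 34 mm rung, one of three fixed 80 mm apart, in changing order, on a plywood rack board; origin: centre of its underside, 12 mm above the bench; own x = direction of the seated rung. Two forks, 14 mm thick, at x = +-0.050; notch 4 mm wider than the rung; prongs up to 59 mm (-y side) and 44 mm (+y side). Between the forks all is lower than 17 mm
- seat_thick (a point): where the 34 mm rung's centre lies when it is fully seated in its fork clip: 46 mm above the clip's underside; axes as the clip's
- clip_thick_jaw (a joint): sprung jaw of that clip, hinged on own x: two white rollers, at x = +-0.064, lean over the mouth from the +y side. A rung pushed straight down (5 to 10 N) parts them; they snap back over it and hold it. In rad: 0 = at rest over the empty mouth, about 0.14 with the rung seated, about 0.3 as it passes
- clip_middle: wooden spring fork clip for the 29 mm rung, one of three fixed 80 mm apart, in changing order, on a plywood rack board; origin: centre of its underside, 12 mm above the bench; own x = direction of the seated rung. Two forks, 14 mm thick, at x = +-0.050; notch 4 mm wider than the rung; prongs up to 57 mm (-y side) and 45 mm (+y side). Between the forks all is lower than 17 mm
- seat_middle (a point): where the 29 mm rung's centre lies when it is fully seated in its fork clip: 46 mm above the clip's underside; axes as the clip's
- clip_middle_jaw (a joint): sprung jaw of that clip, hinged on own x: two white rollers, at x = +-0.064, lean over the mouth from the +y side. A rung pushed straight down (5 to 10 N) parts them; they snap back over it and hold it. In rad: 0 = at rest over the empty mouth, about 0.14 with the rung seated, about 0.3 as it passes
- clip_thin: wooden spring fork clip for the 24 mm rung, one of three fixed 80 mm apart, in changing order, on a plywood rack board; origin: centre of its underside, 12 mm above the bench; own x = direction of the seated rung. Two forks, 14 mm thick, at x = +-0.050; notch 4 mm wider than the rung; prongs up to 55 mm (-y side) and 45 mm (+y side). Between the forks all is lower than 17 mm
- seat_thin (a point): where the 24 mm rung's centre lies when it is fully seated in its fork clip: 46 mm above the clip's underside; axes as the clip's
- clip_thin_jaw (a joint): sprung jaw of that clip, hinged on own x: two white rollers, at x = +-0.064, lean over the mouth from the +y side. A rung pushed straight down (5 to 10 N) parts them; they snap back over it and hold it. In rad: 0 = at rest over the empty mouth, about 0.14 with the rung seated, about 0.3 as it passes
- screwdriver: bystander: screwdriver with a blue handle, 198 mm long, 29 mm thick, lying between the vice and the rack; origin on its underside at mid length

How it is judged:
By the outcome, as a careful person would: the job done as asked, in the order asked, and still so for the second after the job is handed in, with the robot touching nothing.
Of rung_thick, rung_middle, rung_thin only 2 to 3 are there at a start; the rules pass over those that are not, and their reading is None.
At some moment in a run one of rung_thick, rung_middle, rung_thin may be knocked a few centimetres aside while the robot is not near it.
Once in a run the grip may slacken for a moment while it holds something.
It also fails if it takes over 210 s, if anything falls off the work surface, if the arm or the gripper's body presses on something with over 40 N, if the wrist force passes 120 N, or if a joint passes its speed limit or range.

ROBOT

A 6-joint arm with a two-finger parallel gripper is mounted at the origin on a cart in front of the work surface, level with it; the furniture and walls round the work are solid. World frame = base frame: x ahead of the robot, y to its left, z up, the work surface at z = 0. Lengths are in mm, angles in rad, forces in N, time in s.
With the tool pointing down it reaches from about 350 to 850 mm from the base axis. Payload 8.1 kg.
Tool frame: the origin (TCP) lies midway between the tips of the shut fingers; the grasp point (between the pads) lies robot.grasp_offset behind it (robot.grasp_offset is the distance from the TCP to the grasp point, in mm); z points along the fingers, y is the line along which they close (so a half turn about z gives the same grasp; the last joint's range is limited). The gripper opens to 93 mm and grips with 3 to 60 N. Pads are 15 mm wide; open, the fingers measure 128 mm over their backs; the gripper's body (75 mm by 188 mm) begins 65 mm behind the grasp point.
Start: joints at [1.024, 0.13, 1.488, -0, 1.523, -0.085], TCP at [267.316, 537.166, 218.635] pointing down, gripper open.
Joint ranges: [-2.96, 2.96], [-0.89, 2.26], [0.02, 2.5], [-1.34, 4.48], [0, 2.73], [-2.66, 2.66]. Speed limits (rad/s): [2.39, 2.39, 2.79, 3.14, 3.14, 3.14].

INTERFACE

Orientations are given as a unit quaternion [w, x, y, z].
In Python, from rig import robot gives the robot as it stands.
- The arm moves only by the tool apply_moves, never from a script. Its arguments are lists of equal length, an entry for each row: "linear": the shift along the tool's x, y, z scaled (see below), a list of three; "roll": the turn about the tool's z scaled (see below); "hand": the opening, from 0 (shut) to 1 (fully open). A call has 1 to 12 rows; each row shifts and turns the commanded pose from where the row before left it, along the tool's axes as they then stand; what a row does not reach is not made up. The controller multiplies each number of a shift by 0.03 m and each number of a turn by 0.1 rad. A row lasts 1/12 s, in which the tool goes at most 41.7 mm and 7.16 degrees, less where a joint would pass 70% of its speed; a pose out of reach is approached as far as the arm can. A call with a number of a shift or a turn outside -1 to 1 is refused whole. A call with a gripper value outside its range is refused whole. The fingers move at their own pace and stop on an object; "squeeze" is the grip in N (left out, the last holds). Time passes only in rows, so rows that do not move let the fingers close. It gives the time, the measured TCP pose, the force and the opening at its end, in the units of the state.
- robot.state(): the state, without advancing time (a new reading comes with each control period).
- robot.camera(name): name is "scene" or "side" or "wrist"; returns a dict with "image" (384x512x3 uint8, blue, green, red), "vfov" (degrees; the focal length in pixels is half the picture's height over the tangent of half this angle, whatever the lens; pixels are square), "cx", "cy" (the principal point, pixels), "R" (3x3) and "t" (3): a world point X has camera coordinates R X + t. Camera axes: x right, y down, z forward; pixel columns grow to the right and rows downward; lengths in mm; the calibration is good to about 2 mm. A picture is of the moment at which its call begins. There is no depth.
- robot.sign_off(): hands the job in, once; it reports no verdict.
The state is a dict: "clock": time; "joint_positions": joint angles; "qd": joint speeds; "effort": joint torques, N m; "position": TCP position; "eef_rot": TCP orientation; "force": force on the tool from outside, world axes, zero at the start; "torque": the same for the moment, N m; "gripper_width": opening from 0.0 (shut) to 1.0 (fully open).
Only numpy, scipy, OpenCV 4.12 (cv2) and the standard library are available. Lean on these libraries where they do the work, as an engineer would, in place of code of your own. Each camera call takes 0.05 s, during which the arm holds its last target. There are 200 camera calls.

## Working session

There is one attempt and no reset: what is moved stays moved. The work goes in short steps, Python scripts to look and compute and a tool call to move; the robot and the scene stay as the last step left them, time stands still between calls to the robot, and variables do not carry over. Pictures are saved under pics/ and viewed, on a budget of 14 in all, crops included, one or two more only if the job needs it, and the job is handed in when it is done.

Besides the shell and the picture viewer there is one more tool, called after "Call:" as name(argument=value, ...), one argument or row to a line, values as JSON. apply_moves: Moves the arm, as the interface text tells. Its arguments: {"type":"object","properties":{"linear":{"type":"array"},"roll":{"type":"array"},"hand":{"type":"array"},"squeeze":{"type":"number"}},"required":["linear","roll","hand"]}

```bash
mkdir -p pics; ls
cat > h.py <<'E'
import numpy as np, cv2
from rig import robot
def K(c):
    f=c["image"].shape[0]/2/np.tan(np.radians(c["vfov"])/2); return f,c["cx"],c["cy"]
def ray(c,u,v):
    f,cx,cy=K(c);R=np.array(c["R"]);t=np.array(c["t"])
    return -R.T@t, R.T@np.array([(u-cx)/f,(v-cy)/f,1.])
def onz(c,u,v,z):
    o,d=ray(c,u,v); return o+d*(z-o[2])/d[2]
def proj(c,X):
    f,cx,cy=K(c);p=np.array(c["R"])@np.array(X,float)+np.array(c["t"]); return p[0]/p[2]*f+cx,p[1]/p[2]*f+cy
E
python3 - <<'E'
from h import *
for n in ["scene","side","wrist"]:
    c=robot.camera(n); cv2.imwrite(f"pics/{n}0.png",c["image"]); o,d=ray(c,256,192);print(n,c["vfov"],c["cx"],c["cy"],o.round(),onz(c,256,192,0).round())
    np.save(f"{n}0.npy",c,allow_pickle=True)
print(robot.state(), robot.grasp_offset)
E
```

```text
pics
scene 45.68426175934572 255.06777152143442 190.44983723824467 [-146. -387. 1179.] [580. 136.   0.]
side 45.54436788696365 254.88023790451453 195.9884896520749 [ 183. 1101.  608.] [586. -68.   0.]
wrist 58.46695479998808 257.76351338420193 189.03065915177274 [200. 571. 383.] [299. 519.   0.]
{'clock': 0.15, 'joint_positions': array([ 1.02359959e+00,  1.30988082e-01,  1.48898497e+00, -9.80910081e-06,
        1.52300640e+00, -8.53897014e-02]), 'qd': array([-0.00042439, -0.00208274, -0.00361766, -0.00255122, -0.00081374,
       -0.00061828]), 'effort': array([ 1.53682839e-03, -5.60468996e+01, -4.92338705e+01,  7.68799335e-02,
        3.05067957e-02, -1.07580759e-04]), 'position': array([267.09776795, 536.79929527, 217.85243885]), 'eef_rot': array([-2.11022574e-04,  2.28856867e-01,  9.73459837e-01, -6.60525143e-04]), 'force': array([-0.18203314,  0.04263177,  0.01437586]), 'torque': array([-0.00458797, -0.03289927,  0.06079481]), 'gripper_width': 0.9992592614730946} 18.8
```

View pics/scene0.png

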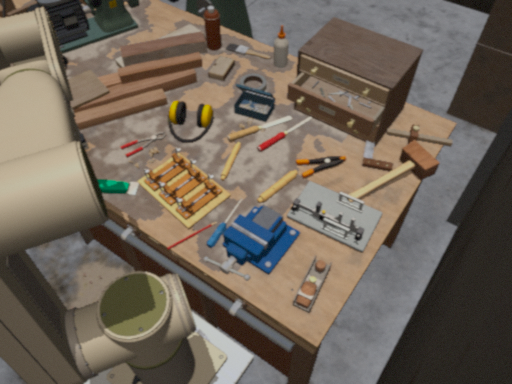

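View pics/side0.png

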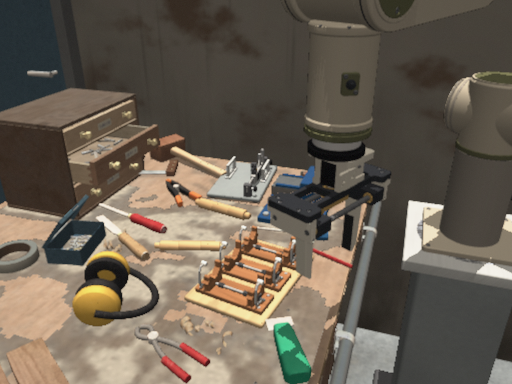

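The scene view shows two light-wood rungs, near (277,185) and (231,160), the rack near (183,188), the grey caliper plate near (335,215) and the screwdriver near (222,225). I'll convert these to bench coordinates.

Run:
```python
from h import *
c=np.load("scene0.npy",allow_pickle=True).item()
for n,u,v,z in [("rungA l",259,199,14),("rungA r",297,172,14),("rungB l",223,177,14),("rungB r",238,144,14),("plate",335,215,16),("lugish",297,205,60),("rack",183,188,12),("rackcorners",140,186,12),("",174,153,12),("",229,192,12),("",190,223,12),("platec",288,211,16),("",311,183,16),("",381,211,16),("",358,247,16)]:
    print(n,onz(c,u,v,z).round())
im=cv2.resize(c["image"][130:260,130:390],None,fx=3,fy=3,interpolation=cv2.INTER_CUBIC);cv2.imwrite("pics/s0c.png",im)
```

```text
rungA l [554. 105.  14.]
rungA r [718.  66.  14.]
rungB l [560. 254.  14.]
rungB r [707. 302.  14.]
plate [ 637. -122.   16.]
lugish [574. -21.  60.]
rack [451. 333.  12.]
rackcorners [376. 454.  12.]
 [549. 459.  12.]
 [523. 201.  12.]
 [360. 227.  12.]
platec [567.   4.  16.]
 [703.   3.  16.]
 [ 732. -231.   16.]
 [ 576. -233.   16.]
```

View pics/s0c.png

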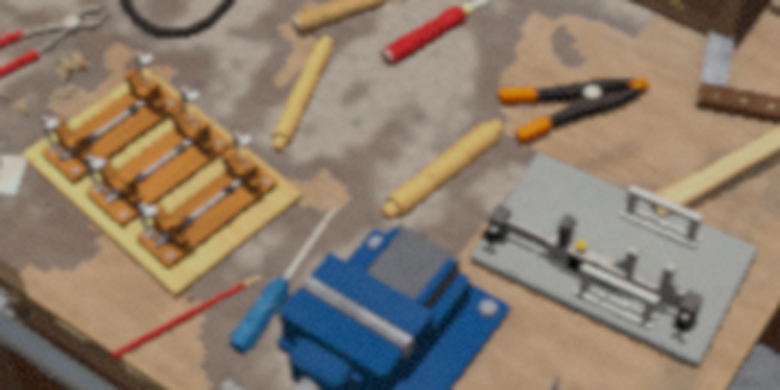

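The rungs are about 170 mm long, and A at (445,170) in the crop is thicker than B at (303,92). The white rest frames and jaws sit at the right half of the plate. Next I'll move the wrist camera over the caliper and rung A.

```bash
cat >> h.py <<'E'
def yawx(q):
    w,x,y,z=q; return np.degrees(np.arctan2(2*(x*y+w*z),1-2*(y*y+z*z)))
def go(p,yaw=None):
    "tool-frame shift in units (made at the current yaw) and roll units to bring TCP to p, tool x to yaw deg"
    s=robot.state(); a=np.radians(yawx(s["eef_rot"])); d=np.array(p,float)-s["position"]
    x=np.array([np.cos(a),np.sin(a),0]); y=np.cross([0,0,-1],x)
    print("at",s["position"].round(1),"yaw",np.degrees(a).round(2),"shift/30:",(np.array([d@x,d@y,-d[2]])/30).round(3),end=" ")
    if yaw is not None:
        b=(yaw-np.degrees(a)+180)%360-180; print("roll/.1:",(-np.radians(b)/.1).round(3),end=" ")
    print("F",s["force"].round(1),"w",round(s["gripper_width"]*93,1),"t",round(s["clock"],1))
E
python3 -c "
from h import *
go((590,60,300),180)"
```

```text
at [267.1 536.8 217.9] yaw 153.54 shift/30: [-16.717  -9.433  -2.738] roll/.1: -4.618 F [-0.2  0.   0. ] w 92.9 t 0.1
```

Call:
apply_moves(
  linear=[
    [-0.9,-0.5,-0.3],
    [-0.9,-0.5,-0.3],
    [-0.9,-0.5,-0.3],
    [-0.9,-0.5,-0.3],
    [-0.9,-0.5,-0.3],
    [-0.9,-0.5,-0.3],
    [-0.9,-0.5,-0.3],
    [-0.9,-0.5,-0.3],
    [-0.9,-0.5,-0.3],
    [-0.9,-0.5,0],
    [-0.9,-0.5,0],
    [-0.9,-0.5,0],
  ],
  roll=[0,0,0,0,0,0,0,0,0,0,0,0],
  hand=[1,1,1,1,1,1,1,1,1,1,1,1],
)

```text
clock: 1.15
position: [477.8, 230.3, 299.7]
eef_rot: [0.0, 0.229, 0.973, 0.0]
force: [-0.4, -0.3, -0.1]
gripper_width: 1.002
```

Call:
apply_moves(
  linear=[
    [-0.9,-0.5,0],
    [-0.9,-0.5,0],
    [-0.9,-0.5,0],
    [-0.9,-0.5,0],
    [-0.9,-0.5,0],
    [-0.9,-0.5,0],
    [0,0,0],
    [0,0,0],
    [0,0,0],
    [0,0,0],
    [0,0,0],
    [0,0,0],
  ],
  roll=[0,0,0,0,0,0,-0.9,-0.9,-0.9,-0.9,-1,0],
  hand=[1,1,1,1,1,1,1,1,1,1,1,1],
)

```text
clock: 2.15
position: [582.0, 78.8, 299.2]
eef_rot: [-0.0, -0.001, 1.0, -0.0]
force: [-0.1, -0.6, 0.0]
gripper_width: 1.001
```

Run:
```python
from h import *
c=robot.camera("wrist"); np.save("w1.npy",c,allow_pickle=True)
cv2.imwrite("pics/w1.png",cv2.resize(c["image"],(800,600),interpolation=cv2.INTER_CUBIC))
go((590,60,300),180); o,_=ray(c,0,0); print(o, c["R"])
```

```text
at [582.   78.9 299.3] yaw 179.81 shift/30: [-0.27  -0.628 -0.024] roll/.1: -0.033 F [ 0.1 -0.2  0. ] w 93.3 t 2.2
[507.14681954  78.71783736 464.8872458 ] [[-2.96883179e-03  9.99995298e-01  7.67487758e-04]
 [ 9.62268142e-01  2.64799890e-03  2.72090078e-01]
 [ 2.72086767e-01  1.54631869e-03 -9.62271479e-01]]
```

View pics/w1.png

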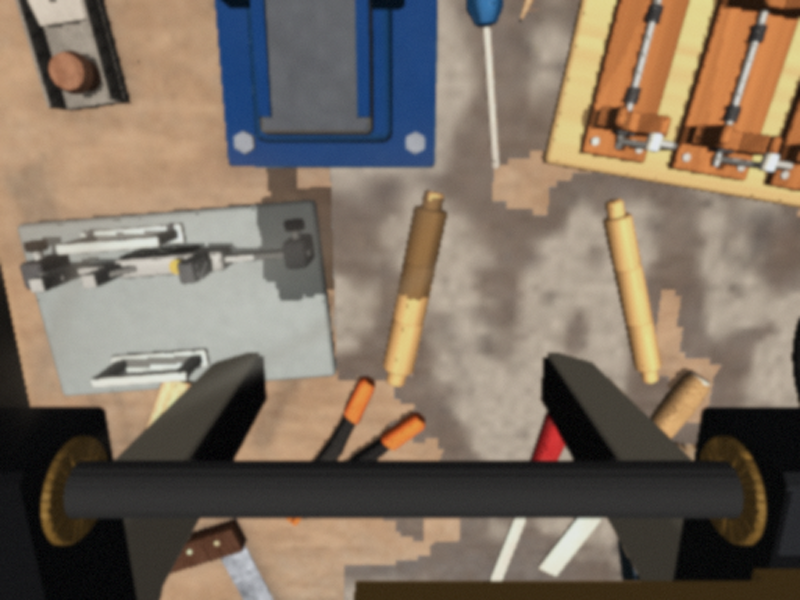

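```bash
cat >> h.py <<'E'
def rung(c,box,lo=(15,70,60),hi=(32,255,255),z=15):
    "body of a rung in the pixel box: centre, axis angle, length and width on plane z"
    x0,y0,x1,y1=box; hs=cv2.cvtColor(c["image"],cv2.COLOR_BGR2HSV)[y0:y1,x0:x1]
    m=cv2.morphologyEx(cv2.inRange(hs,lo,hi),cv2.MORPH_CLOSE,np.ones((3,3)))
    k=max(cv2.findContours(m,cv2.RETR_EXTERNAL,cv2.CHAIN_APPROX_NONE)[0],key=cv2.contourArea)[:,0]
    P=np.float32([onz(c,u+x0,v+y0,z)[:2] for u,v in k]); r=cv2.minAreaRect(P)
    p=cv2.boxPoints(r);a,b=p[1]-p[0],p[2]-p[1]; L=a if np.hypot(*a)>np.hypot(*b) else b
    S=b if L is a else a
    q=cv2.fitLine(P,cv2.DIST_L2,0,.1,.1).ravel()
    print("c",np.round(r[0],1),"ang",round(np.degrees(np.arctan2(L[1],L[0]))%180,2),"fit",round(np.degrees(np.arctan2(q[1],q[0]))%180,2),"len",np.hypot(*L).round(1),"w",np.hypot(*S).round(1),"area",cv2.contourArea(P))
    return m
E
python3 - <<'E'
from h import *
c=np.load("w1.npy",allow_pickle=True).item(); im=c["image"]; s=1.5625
hs=cv2.cvtColor(im,cv2.COLOR_BGR2HSV)
for n,u,v in [("A lit",405,330),("A sh",425,250),("bench tan",540,190),("grey",350,250),("B",630,280),("tan",480,520),("tan right",668,320)]: print(n,hs[int(v/s),int(u/s)])
ma=rung(c,(238,118,295,252)); mb=rung(c,(375,122,430,248))
P=lambda u,v,z:onz(c,u/s,v/s,z).round(1)
print("A ends",P(434,195,17),P(397,384,17),"B",P(616,203,12),P(652,380,12))
print("A width lit",P(389,320,17),P(420,326,17),"B",P(622,284,12),P(648,278,12))
print("plate",P(22,226,16),P(316,200,16),P(334,374,16),P(64,393,16))
print("rest ctr",P(125,235,60),P(150,365,60))
E
```

```text
A lit [ 22 109 223]
A sh [ 16 133 148]
bench tan [ 15  93 184]
grey [ 14  53 126]
B [ 21 112 226]
tan [ 12  47 120]
tan right [ 15  92 191]
c [636.8  87.4] ang 169.46 fit 168.03 len 188.8 w 30.5 area 4662.556575266062
c [633.1 288. ] ang 17.3 fit 20.98 len 178.4 w 39.6 area 4430.736305690836
A ends [547.7 104.9  17. ] [717.7  74.4  17. ] B [554.3 257.8  12. ] [715.4 308.8  12. ]
A width lit [656.3  67.4  17. ] [661.8  94.7  17. ] B [624.4 270.8  12. ] [618.9 292.8  12. ]
plate [ 574.5 -240.2   16. ] [552.2   7.3  16. ] [708.4  17.2  16. ] [ 728.  -230.9   16. ]
rest ctr [ 574.5 -132.    60. ] [ 681.1 -126.3   60. ]
```

Widths of about 28.5 and 22.5 mm point to the middle rung (A) and the thin rung (B). Grip width will confirm that. Next is a closer look at the caliper.

Call:
apply_moves(
  linear=[
    [-0.5,-1,0],
    [-0.5,-1,0],
    [-0.5,-1,0.6],
    [-0.5,-1,0.6],
    [-0.2,-1,0.6],
    [0,-1,0.6],
    [0,0,0.6],
  ],
  roll=[0,0,0,0,0,0,0],
  hand=[1,1,1,1,1,1,1],
)

```text
clock: 2.78
position: [647.4, -106.8, 208.1]
eef_rot: [-0.0, 0.005, 1.0, -0.001]
force: [-0.0, 0.0, 0.5]
gripper_width: 1.001
```

Run:
```python
from h import *
c=robot.camera("wrist"); np.save("w2.npy",c,allow_pickle=True)
cv2.imwrite("pics/w2.png",cv2.resize(c["image"],(800,600),interpolation=cv2.INTER_CUBIC))
go((650,-100,200),180)
```

```text
at [ 645.6 -103.9  203.3] yaw 179.46 shift/30: [-0.145  0.132  0.11 ] roll/.1: -0.093 F [-1.   0.9 -3.7] w 92.9 t 2.8
```

View pics/w2.png

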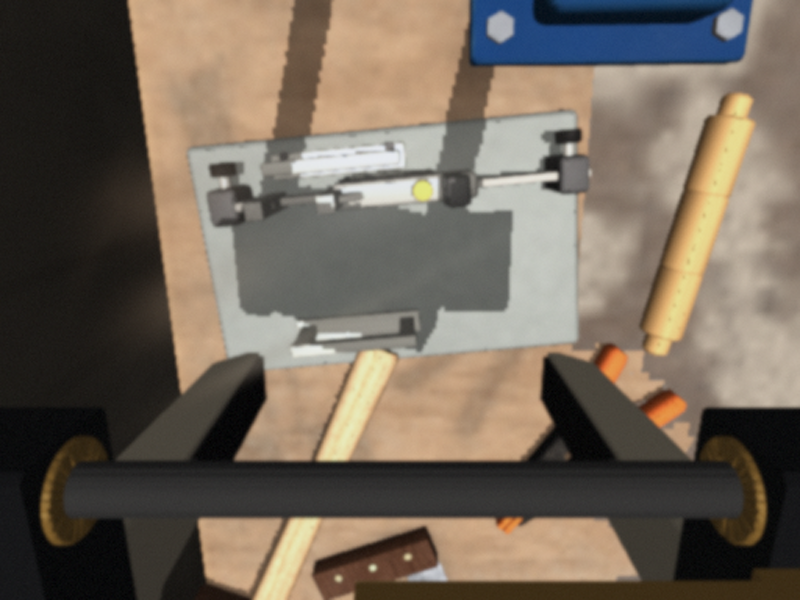

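Run:
```python
from h import *
c=np.load("w2.npy",allow_pickle=True).item(); s=1.5625
P=lambda u,v,z:onz(c,u/s,v/s,z)
cs=[P(190,148,16),P(575,111,16),P(578,343,16),P(228,368,16)]
cs=np.array(cs)[:,:2]; print(cs.round(1))
y=(cs[1]-cs[0]+cs[2]-cs[3]); x=(cs[2]-cs[1]+cs[3]-cs[0]); print("yaw from y",np.degrees(np.arctan2(-y[0],y[1])),"from x",np.degrees(np.arctan2(x[1],x[0])),np.hypot(*y)/2,np.hypot(*x)/2)
a=np.arctan2(-y[0],y[1]); xh=np.array([np.cos(a),np.sin(a)]);yh=np.array([-np.sin(a),np.cos(a)])
C=cs.mean(0); O=C+8*yh; print("origin",O)
L=lambda u,v,z:(np.array([(P(u,v,z)[:2]-O)@xh,(P(u,v,z)[:2]-O)@yh]).round(1))
print("near rest ends z60",L(268,165,60),L(404,151,60),"far",L(295,330,60),L(417,316,60))
for z in (40,60,92): print(z,"fix",L(262,205,z),"sl",L(328,201,z),"lug",L(456,188,z), "lug edges",L(443,188,z),L(470,188,z))
for Q in [(-42,-70,60),(-42,-70,92),(-62,-76,60),(-62,4,60),(50,-76,60),(50,4,60)]:
    w=np.r_[O+Q[0]*xh+Q[1]*yh,Q[2]]; print(Q,np.array(proj(c,w))*s)
rung(c,(400,55,490,232),z=14.5)
im=cv2.resize(c["image"][85:235,115:385],None,fx=2.9,fy=2.9,interpolation=cv2.INTER_CUBIC); cv2.imwrite("pics/w2c.png",im)
```

```text
[[ 573.9 -243.1]
 [ 553.8    2.9]
 [ 710.1   17.2]
 [ 727.  -233.7]]
yaw from y 4.257235307757369 from x 4.365175903782305 249.128466301367 155.2172483166813
origin [ 640.59997631 -106.1904025 ]
near rest ends z60 [-62.7 -72.2] [-63.8   5.6] far [ 37.3 -70.7] [34.5  5.4]
40 fix [-38.8 -84.5] sl [-37.8 -43.6] lug [-39.1  35.5] lug edges [-39.8  27.5] [-38.4  44. ]
60 fix [-40.6 -79.1] sl [-39.6 -40.6] lug [-40.8  33.7] lug edges [-41.4  26.2] [-40.1  41.7]
92 fix [-43.3 -70.5] sl [-42.5 -35.9] lug [-43.5  30.8] lug edges [-44.1  24.1] [-42.9  38. ]
(-42, -70, 60) [277.20639623 201.18482386]
(-42, -70, 92) [263.31734486 207.48915753]
(-62, -76, 60) [261.59464422 166.74711058]
(-62, 4, 60) [401.49578868 154.54793712]
(50, -76, 60) [289.38164394 349.83352342]
(50, 4, 60) [416.72958521 339.79867676]
c [635.1  88.3] ang 169.43 fit 167.93 len 187.9 w 34.1 area 5340.585905025597
```

View pics/w2c.png

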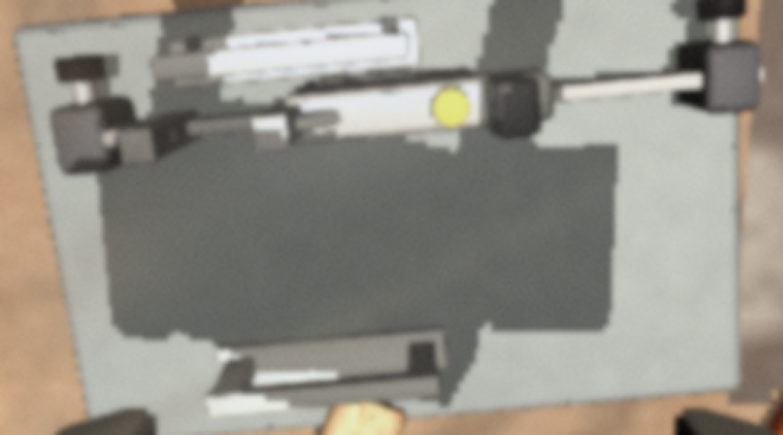

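The rests sit at about x=-62 and +50 in the caliper frame, as expected. The caliper yaw is about 4.4°, the lug is at crop (517,105) and the gap is about 28 mm, so the jaw has to be opened first.

```bash
cat >> h.py <<'E'
CO=np.array([640.6,-106.2]); CA=np.radians(4.4); CX=np.array([np.cos(CA),np.sin(CA)]); CY=np.array([-np.sin(CA),np.cos(CA)])
def cal(x,y,z): return np.r_[CO+x*CX+y*CY,z]
def tocal(p): d=np.array(p)[:2]-CO; return np.array([d@CX,d@CY]).round(1)
E
python3 - <<'E'
from h import *
go(cal(-42,34,98),184.4)
E
```

```text
at [ 645.6 -103.9  203.3] yaw 179.46 shift/30: [1.659 0.931 3.51 ] roll/.1: -0.861 F [-1.   0.9 -3.7] w 92.9 t 2.8
```

Call:
apply_moves(
  linear=[
    [0.8,0.45,0],
    [0.85,0.45,0.5],
    [0,0,1],
    [0,0,1],
    [0,0,0.9],
    [0,0,0],
    [0,0,0],
  ],
  roll=[0,0,0,0,0,-0.86,0],
  hand=[0.4,0.4,0.4,0.4,0.4,0.4,0.4],
)

```text
clock: 3.42
position: [596.6, -72.9, 105.6]
eef_rot: [-0.002, -0.043, 0.999, 0.001]
force: [-0.2, 0.6, 0.0]
gripper_width: 0.545
```

Run:
```python
from h import *
c=robot.camera("wrist"); np.save("w3.npy",c,allow_pickle=True)
cv2.imwrite("pics/w3.png",cv2.resize(c["image"],(800,600),interpolation=cv2.INTER_CUBIC))
go(cal(-42,34,98),184.4)
p=robot.state()["position"]; print("tcp px",np.array(proj(c,p))*1.5625)
for z in (60,70): print(z,np.array(proj(c,cal(-42,34,z)))*1.5625)
```

```text
at [598.  -73.3 107.5] yaw -175.31 shift/30: [ 0.069 -0.068  0.316] roll/.1: 0.051 F [ 0.6 -0.3  0.6] w 47.0 t 3.5
tcp px [400.55058314 381.7160339 ]
60 [395.88566739 328.8487253 ]
70 [395.63332399 337.09733018]
```

View pics/w3.png

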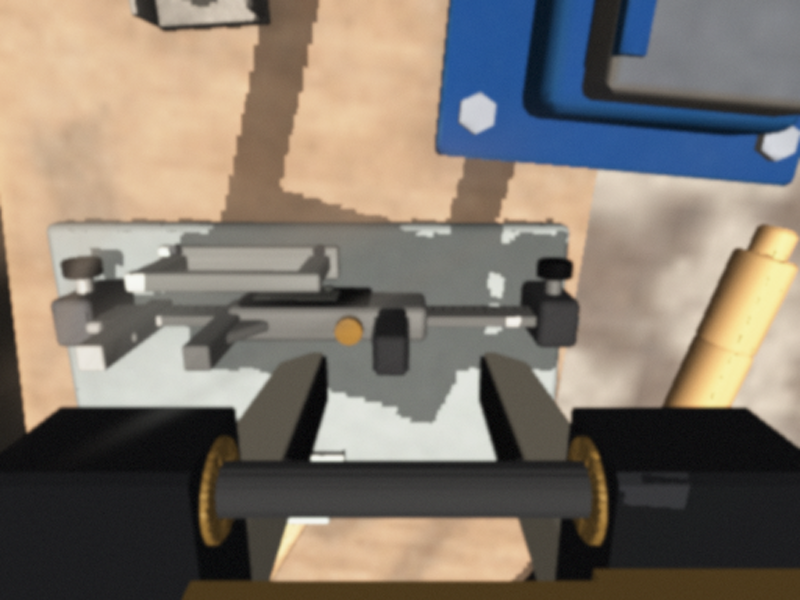

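Run:
```python
from h import *
c=np.load("w3.npy",allow_pickle=True).item(); s=1.5625
for z in (85,90,95):
    P=lambda u,v,zz=z: tocal(onz(c,u/s,v/s,zz))
    print(z,"lug",P(391,360),"edges",P(375,360),P(408,360),P(391,346),P(391,373),"fix",P(90,357),P(104,357),"sl",P(186,357),P(212,357))
print("far plate edge",tocal(onz(c,50/s,227/s,16)),tocal(onz(c,568/s,228/s,16)),"near rest top",tocal(onz(c,225/s,278/s,60)))
go(cal(-42,34,75),184.4)
```

```text
85 lug [-38.4  32.4] edges [-38.3  26.5] [-38.4  38.8] [-44.   32.4] [-33.1  32.5] fix [-38.6 -79.7] [-38.7 -74.5] sl [-38.9 -44. ] [-39.  -34.3]
90 lug [-40.4  32.5] edges [-40.4  26.7] [-40.5  38.7] [-45.9  32.5] [-35.3  32.6] fix [-40.7 -76.6] [-40.7 -71.6] sl [-41.  -41.8] [-41.1 -32.4]
95 lug [-42.5  32.6] edges [-42.5  27. ] [-42.6  38.6] [-47.8  32.6] [-37.5  32.6] fix [-42.7 -73.5] [-42.8 -68.6] sl [-43.  -39.7] [-43.1 -30.5]
far plate edge [ -76.6 -131.7] [-78.4 115.7] near rest top [-63.2 -35.5]
at [598.  -73.3 107.5] yaw -175.31 shift/30: [ 0.069 -0.068  1.082] roll/.1: 0.051 F [ 0.6 -0.3  0.6] w 47.0 t 3.5
```

Call:
apply_moves(
  linear=[
    [0.07,-0.1,0.5],
    [0,0,0.5],
    [0,0,0.38],
    [0,0,0],
    [0,0,0],
    [0,0,0],
    [0,0,0],
    [0,0,0],
  ],
  roll=[0.05,0,0,0,0,0,0,0],
  hand=[0.4,0.4,0.3,0,0,0,0,0],
  squeeze=15,
)

```text
clock: 4.13
position: [597.5, -77.4, 67.6]
eef_rot: [0.001, -0.039, 0.999, -0.0]
force: [0.4, 0.1, 2.5]
gripper_width: 0.129
```

Call:
apply_moves(
  linear=[
    [0,0.05,0],
    [0,0.1,0],
    [0,0.15,0],
    [0,0.15,0],
    [0,0.15,0],
    [0,0.15,0],
    [0,0.1,0],
    [0,0.05,0],
    [0,0,0],
  ],
  roll=[0,0,0,0,0,0,0,0,0],
  hand=[0,0,0,0,0,0,0,0,0],
)

```text
clock: 4.88
position: [595.2, -49.7, 67.4]
eef_rot: [0.001, -0.04, 0.999, -0.0]
force: [-0.9, -0.2, 7.1]
gripper_width: 0.123
```

Run:
```python
from h import *
go(cal(-42,60,75),184.4); s=robot.state(); print(tocal(s["position"]))
```

```text
at [595.2 -49.7  67.4] yaw -175.43 shift/30: [ 0.035  0.007 -0.253] roll/.1: 0.029 F [-0.9 -0.2  7.1] w 11.5 t 4.9
[-41.   59.8]
```

Call:
apply_moves(
  linear=[
    [0,0,0],
    [0,0,0],
    [0,0,-0.5],
    [0,0,-1],
    [0,0,-1],
    [0,0,-1],
    [-0.4,1,0],
    [-0.5,1,0],
    [-0.5,1,0],
    [0,1,0],
    [0,0.6,0],
    [0,0,0],
  ],
  roll=[0,0,0,0,0,0,0,0,0,0,0,0],
  hand=[0.3,0.3,0.3,0.3,0.5,0.8,0.8,0.8,0.8,0.8,0.8,0.8],
)

```text
clock: 5.88
position: [624.2, 94.8, 170.2]
eef_rot: [-0.001, -0.041, 0.999, 0.001]
force: [-0.1, -0.4, -0.4]
gripper_width: 0.786
```

Call:
apply_moves(
  linear=[
    [0,0,0],
    [0,0,0],
    [0,0,0],
    [0,0,0],
  ],
  roll=[0.9,0.9,0.8,0],
  hand=[0.8,0.8,0.8,0.8],
)

```text
clock: 6.22
position: [624.7, 90.1, 170.5]
eef_rot: [-0.001, 0.092, 0.996, -0.0]
force: [-0.4, -0.1, 0.8]
gripper_width: 0.798
```

Run:
```python
from h import *
c=robot.camera("wrist"); np.save("w4.npy",c,allow_pickle=True)
cv2.imwrite("pics/w4.png",cv2.resize(c["image"],(800,600),interpolation=cv2.INTER_CUBIC))
go((635.5,88.5,3),169.7)
```

```text
at [624.9  90.1 170.6] yaw 169.69 shift/30: [-0.358  0.013  5.587] roll/.1: -0.001 F [ 0.2  0.2 -0.4] w 74.5 t 6.3
```

View pics/w4.png

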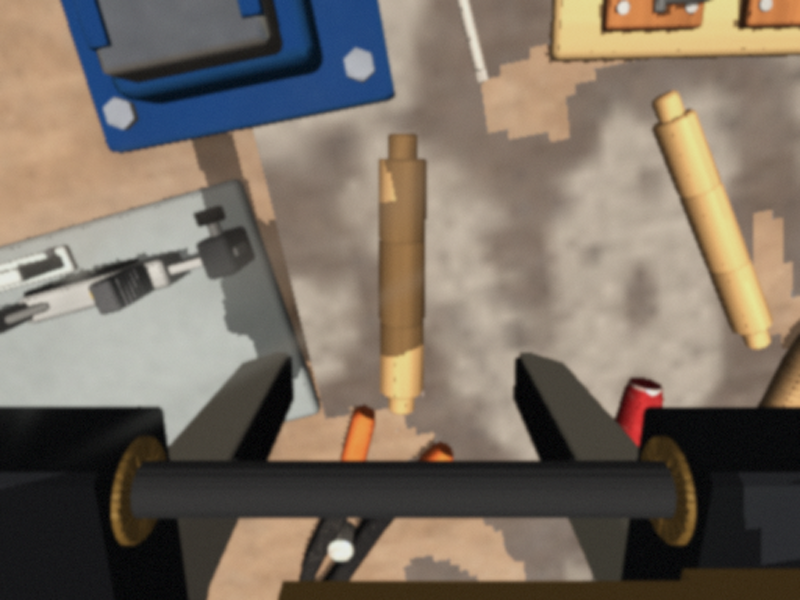

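Run:
```python
from h import *
c=np.load("w4.npy",allow_pickle=True).item(); s=1.5625
P=lambda u,v,z: onz(c,u/s,v/s,z)[:2]
a,b=P(402,136,14.5),P(401,411,14.5); print("A",a,b,(a+b)/2,np.hypot(*(a-b)),np.degrees(np.arctan2(*(a-b)[::-1])), "w",np.hypot(*(P(379,300,14.5)-P(425,300,14.5))))
m=(a+b)/2
e,f=P(667,95,12),P(760,345,12); print("B",e,f,(e+f)/2,np.hypot(*(e-f)),np.degrees(np.arctan2(*(e-f)[::-1])))
go((*m,3),169.7)
```

```text
A [546.80955219 104.69569239] [718.74122164  71.84502763] [632.77538692  88.27036001] 175.04189536948397 169.18297677567332 w 28.755675233235845
B [552.46712503 256.94928443] [716.32115155 308.07900869] [634.39413829 282.51414656] 171.64612057667279 -162.669762260608
at [624.9  90.1 170.6] yaw 169.69 shift/30: [-0.27  -0.011  5.587] roll/.1: -0.001 F [ 0.2  0.2 -0.4] w 74.5 t 6.3
```

Call:
apply_moves(
  linear=[
    [-0.27,0,0.8],
    [0,0,1],
    [0,0,1],
    [0,0,1],
    [0,0,1],
    [0,0,0.5],
    [0,0,0.25],
    [0,0,0],
    [0,0,0],
    [0,0,0],
    [0,0,0],
    [0,0,0],
  ],
  roll=[0.05,0,0,0,0,0,0,0,0,0,0,0],
  hand=[0.8,0.8,0.8,0.7,0.6,0.6,0.6,0.1,0.1,0.1,0.1,0.1],
  squeeze=30,
)

```text
clock: 7.27
position: [634.9, 89.2, 6.8]
eef_rot: [0.002, 0.093, 0.996, 0.0]
force: [-0.2, 0.1, 4.2]
gripper_width: 0.305
```

Run:
```python
from h import *
go((632.8,88.3,133),184.4)
```

```text
at [634.9  89.2   6.8] yaw 169.37 shift/30: [ 0.062 -0.041 -4.205] roll/.1: -2.624 F [-0.2  0.1  4.2] w 28.3 t 7.3
```

Call:
apply_moves(
  linear=[
    [0,0,-0.5],
    [0,0,-0.8],
    [0,0,-0.8],
    [0,0,-0.8],
    [0,0,-0.8],
    [0,0,-0.5],
    [0,0,0],
    [0,0,0],
    [0,0,0],
    [0,0,0],
  ],
  roll=[0,0,0,0,0,0,-0.8,-0.9,-0.93,0],
  hand=[0.1,0.1,0.1,0.1,0.1,0.1,0.1,0.1,0.1,0.1],
)

```text
clock: 8.1
position: [633.6, 89.1, 132.5]
eef_rot: [0.001, -0.041, 0.999, -0.0]
force: [-0.5, -0.1, 0.1]
gripper_width: 0.303
```

Run:
```python
from h import *
go(cal(2,-53.5,110),184.4)
```

```text
at [633.6  89.1 132.5] yaw -175.32 shift/30: [ 0.24  -8.292  0.751] roll/.1: 0.049 F [-0.5 -0.1  0.1] w 28.2 t 8.1
```

Call:
apply_moves(
  linear=[
    [0.04,-0.6,0],
    [0.04,-0.9,0],
    [0.04,-0.9,0],
    [0.04,-0.9,0],
    [0.04,-0.9,0],
    [0.04,-0.9,0],
    [0,-0.9,0],
    [0,-0.9,0],
    [0,-0.8,0.2],
    [0,-0.5,0.3],
    [0,-0.09,0.25],
    [0,0,0],
  ],
  roll=[0,0,0,0,0,0,0,0,0,0,0.05,0],
  hand=[0.1,0.1,0.1,0.1,0.1,0.1,0.1,0.1,0.1,0.1,0.1,0.1],
)

```text
clock: 9.1
position: [643.7, -159.4, 105.7]
eef_rot: [-0.002, -0.034, 0.999, 0.001]
force: [0.4, 1.0, -1.9]
gripper_width: 0.304
```

Run:
```python
from h import *
c=robot.camera("wrist"); np.save("w5.npy",c,allow_pickle=True)
cv2.imwrite("pics/w5.png",cv2.resize(c["image"],(800,600),interpolation=cv2.INTER_CUBIC))
go(cal(2,-53.5,67),184.4)
```

```text
at [ 644.1 -158.4  106.4] yaw -175.95 shift/30: [-0.085 -0.038  1.315] roll/.1: -0.062 F [ 0.1  0.7 -1.5] w 28.3 t 9.2
```

View pics/w5.png

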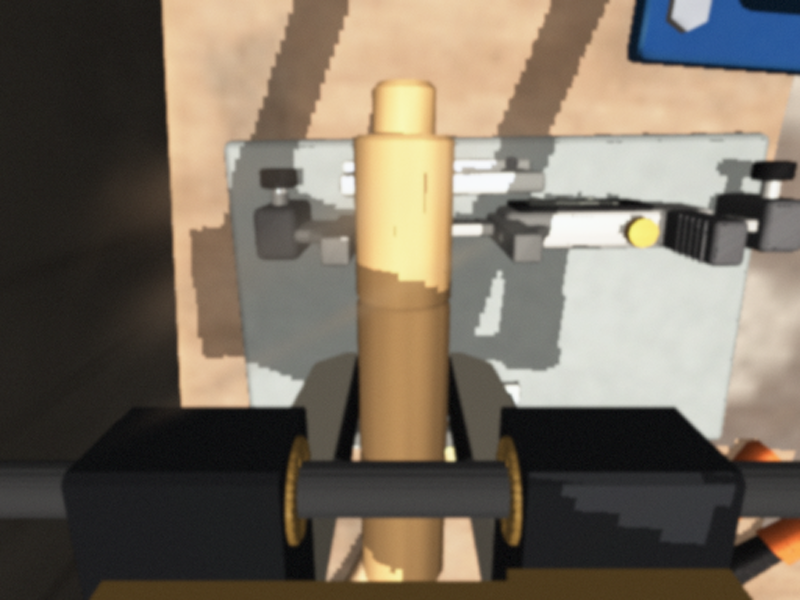

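Run:
```python
from h import *
c=np.load("w5.npy",allow_pickle=True).item(); s=1.5625
P=lambda u,v,z: tocal(onz(c,u/s,v/s,z))
print("rung edges",P(356,250,114.5),P(451,250,114.5),"end",P(404,84,114.5),"shoulder",P(404,135,114.5),"fixed",P(321,247,92),P(352,247,92),"slide",P(512,247,92),P(543,247,92),"lug",P(715,240,93))
```

```text
rung edges [-45.4 -66.7] [-45.2 -38.5] end [-91.5 -52.1] shoulder [-78.1 -52.2] fixed [-42.3 -80.5] [-42.2 -70. ] slide [-41.8 -15.7] [-41.7  -5.2] lug [-43.8  52.4]
```

Call:
apply_moves(
  linear=[
    [-0.1,-0.05,0],
    [0,0,0.4],
    [0,0,0.4],
    [0,0,0.3],
    [0,0,0.12],
    [0,0,0.07],
    [0,0,0],
    [0,0,0],
  ],
  roll=[-0.07,0,0,0,0,0,0,0],
  hand=[0.1,0.1,0.1,0.1,0.1,0.1,0.1,0.1],
)

```text
clock: 9.82
position: [648.5, -160.7, 69.7]
eef_rot: [0.0, -0.04, 0.999, -0.0]
force: [-0.4, -0.5, 0.0]
gripper_width: 0.302
```

Run:
```python
from h import *
go(cal(2,-55,67),184.4); print(tocal(robot.state()["position"]))
```

```text
at [ 648.5 -160.7   69.7] yaw -175.46 shift/30: [ 0.056 -0.001  0.089] roll/.1: 0.024 F [-0.4 -0.5  0. ] w 28.1 t 9.8
[  3.7 -55. ]
```

Call:
apply_moves(
  linear=[
    [0,0,0.05],
    [0,0,0.05],
    [0,0,0.03],
    [0,0,0],
  ],
  roll=[0,0,0,0],
  hand=[0.1,0.1,0.1,0.1],
)

```text
clock: 10.15
position: [648.9, -161.0, 66.8]
eef_rot: [0.001, -0.04, 0.999, -0.0]
force: [-2.4, -0.0, 2.7]
gripper_width: 0.302
```

Call:
apply_moves(
  linear=[
    [0,0,0],
    [0,0,0],
    [0,0,0],
    [0,0,-0.2],
    [0,0,-0.6],
    [0,0,-1],
    [0,0,-1],
    [0,0,0],
    [0,0,0],
    [0,0,0],
  ],
  roll=[0,0,0,0,0,0,0,0,0,0],
  hand=[0.35,0.42,0.42,0.42,0.42,0.42,0.42,0.4,0.4,0.4],
)

```text
clock: 10.98
position: [648.3, -160.7, 149.6]
eef_rot: [0.0, -0.04, 0.999, -0.0]
force: [-0.3, 0.2, -1.5]
gripper_width: 0.398
```

Run:
```python
from h import *
c=robot.camera("wrist"); np.save("w6.npy",c,allow_pickle=True)
cv2.imwrite("pics/w6.png",cv2.resize(c["image"],(800,600),interpolation=cv2.INTER_CUBIC))
go(cal(-42,59,112),184.4)
```

```text
at [ 647.7 -160.5  148.4] yaw -175.46 shift/30: [1.487 3.794 1.215] roll/.1: 0.024 F [-1.   0.3 -0.6] w 36.8 t 11.0
```

View pics/w6.png

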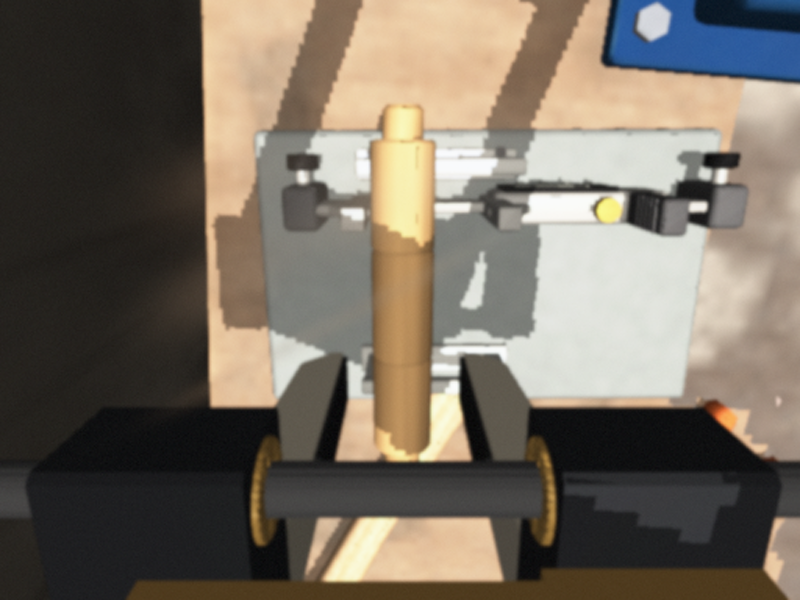

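Call:
apply_moves(
  linear=[
    [0.3,0.8,0],
    [0.4,1,0],
    [0.4,1,0],
    [0.39,0.8,0.2],
    [0,0.2,0.6],
    [0,0,0.6],
    [0,0,0.5],
    [0,0,0.4],
    [0,0,0.2],
    [0,0,0],
    [0,0,0],
  ],
  roll=[0,0,0,0,0,0,0,0,0,0,0],
  hand=[0.4,0.4,0.4,0.4,0.4,0.4,0.4,0.4,0.4,0.4,0.4],
  squeeze=12,
)

```text
clock: 11.95
position: [594.5, -50.8, 74.3]
eef_rot: [-0.001, -0.039, 0.999, 0.0]
force: [-0.2, 0.7, 0.3]
gripper_width: 0.4
```

Run:
```python
from h import *
go(cal(-42,59.5,72),184.4); print(tocal(robot.state()["position"]))
```

```text
at [594.5 -50.8  74.3] yaw -175.48 shift/30: [0.011 0.024 0.075] roll/.1: 0.02 F [-0.2  0.7  0.3] w 37.2 t 11.9
[-41.7  58.8]
```

Next I'll close on the lug and slide it in about 21 mm.

Call:
apply_moves(
  linear=[
    [0,0.02,0.06],
    [0,0,0],
    [0,0,0],
    [0,0,0],
    [0,0,0],
    [0,0,0],
  ],
  roll=[0,0,0,0,0,0],
  hand=[0,0,0,0,0,0],
)

```text
clock: 12.45
position: [595.2, -50.0, 73.4]
eef_rot: [0.0, -0.04, 0.999, -0.0]
force: [0.1, 0.1, 1.1]
gripper_width: 0.126
```

Call:
apply_moves(
  linear=[
    [0,-0.05,0],
    [0,-0.1,0],
    [0,-0.13,0],
    [0,-0.13,0],
    [0,-0.13,0],
    [0,-0.08,0],
    [0,-0.05,0],
    [0,-0.03,0],
    [0,0,0],
    [0,0,0],
  ],
  roll=[0,0,0,0,0,0,0,0,0,0],
  hand=[0,0,0,0,0,0,0,0,0,0],
)

```text
clock: 13.28
position: [596.2, -71.4, 72.5]
eef_rot: [-0.0, -0.039, 0.999, -0.0]
force: [1.4, -0.7, 2.0]
gripper_width: 0.128
```

Run:
```python
from h import *
s=robot.state(); print(tocal(s["position"]),s["position"],s["force"],s["torque"],s["gripper_width"]*93)
```

```text
[-41.6  38.1] [596.21481559 -71.40286499  72.46918628] [ 1.4430247  -0.67480076  1.98073845] [-0.13078071 -0.23410294  0.03660333] 11.924086379444185
```

Call:
apply_moves(
  linear=[
    [0,-0.03,0],
    [0,-0.03,0],
    [0,-0.03,0],
    [0,-0.02,0],
    [0,0,0],
  ],
  roll=[0,0,0,0,0],
  hand=[0,0,0,0,0],
)

```text
clock: 13.7
position: [596.5, -74.3, 72.6]
eef_rot: [-0.0, -0.04, 0.999, 0.0]
force: [-0.2, 1.4, 0.9]
gripper_width: 0.125
```

Call:
apply_moves(
  linear=[
    [0,-0.02,0],
    [0,0,0],
  ],
  roll=[0,0],
  hand=[0,0],
)

```text
clock: 13.87
position: [596.5, -74.8, 72.6]
eef_rot: [-0.0, -0.04, 0.999, 0.0]
force: [0.2, 1.7, -0.4]
gripper_width: 0.129
```

Call:
apply_moves(
  linear=[
    [0,-0.02,0],
    [0,0,0],
  ],
  roll=[0,0],
  hand=[0,0],
)

```text
clock: 14.03
position: [596.6, -75.5, 72.6]
eef_rot: [-0.0, -0.04, 0.999, 0.0]
force: [1.3, 2.0, -1.1]
gripper_width: 0.126
```

Call:
apply_moves(
  linear=[
    [0,-0.02,0],
    [0,0,0],
  ],
  roll=[0,0],
  hand=[0,0],
)

```text
clock: 14.2
position: [596.7, -76.1, 72.7]
eef_rot: [-0.0, -0.04, 0.999, 0.0]
force: [0.8, 1.4, -1.0]
gripper_width: 0.126
```

Call:
apply_moves(
  linear=[
    [0,-0.02,0],
    [0,0,0],
  ],
  roll=[0,0],
  hand=[0,0],
)

```text
clock: 14.37
position: [596.7, -76.7, 72.6]
eef_rot: [-0.0, -0.04, 0.999, 0.0]
force: [-0.2, 1.9, -0.7]
gripper_width: 0.129
```

Call:
apply_moves(
  linear=[
    [0,-0.02,0],
    [0,0,0],
  ],
  roll=[0,0],
  hand=[0,0],
)

```text
clock: 14.53
position: [596.7, -77.0, 72.7]
eef_rot: [-0.0, -0.04, 0.999, 0.0]
force: [0.3, 3.6, -1.4]
gripper_width: 0.129
```

Call:
apply_moves(
  linear=[
    [0,-0.02,0],
    [0,0,0],
  ],
  roll=[0,0],
  hand=[0,0],
)

```text
clock: 14.7
position: [596.8, -77.1, 72.7]
eef_rot: [-0.0, -0.04, 0.999, 0.001]
force: [-0.0, 6.0, 0.2]
gripper_width: 0.128
```

Run:
```python
from h import *
s=robot.state(); print(tocal(s["position"]),s["position"],s["force"],s["torque"],s["gripper_width"]*93)
c=robot.camera("wrist"); np.save("w7.npy",c,allow_pickle=True)
cv2.imwrite("pics/w7.png",cv2.resize(c["image"][100:270,0:330],None,fx=2.4,fy=2.4,interpolation=cv2.INTER_CUBIC))
```

```text
[-41.5  32.4] [596.76930197 -77.11215368  72.67282929] [-0.02375476  5.99640608  0.20574415] [ 1.08748486 -0.01965536  0.01412048] 11.93956752512072
```

View pics/w7.png

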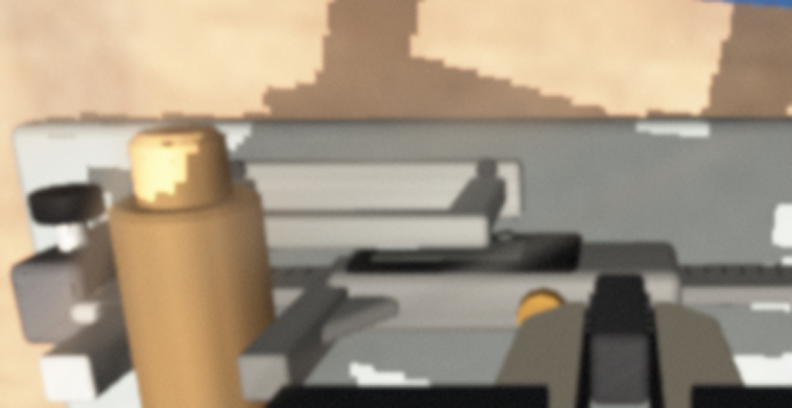

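Call:
apply_moves(
  linear=[
    [0,0.01,0],
    [0,0,0],
    [0,0,0],
    [0,0,0],
    [0,0,0],
    [0,0,0],
    [0,0,0],
    [0,0,0],
    [0,0,0],
    [0,0,0],
    [0,0,0],
    [0,0,0],
  ],
  roll=[0,0,0,0,0,0,0,0,0,0,0,0],
  hand=[0,0,0.3,0.3,0.3,0.3,0.3,0.3,0.3,0.3,0.3,0.3],
)

```text
clock: 15.75
position: [596.9, -77.5, 72.8]
eef_rot: [-0.0, -0.04, 0.999, -0.0]
force: [-1.2, -1.3, 0.7]
gripper_width: 0.303
```

Run:
```python
from h import *
c0=np.load("w7.npy",allow_pickle=True).item()
c=robot.camera("wrist"); np.save("w8.npy",c,allow_pickle=True)
print(robot.state()["force"],robot.state()["gripper_width"])
# jaw/rung region shift between pinched and released
a,b=[cv2.cvtColor(k["image"],cv2.COLOR_BGR2GRAY)[195:265,0:150].astype(np.float32) for k in (c0,c)]
print(cv2.phaseCorrelate(a,b),np.abs(a-b).mean(),np.array(proj(c0,cal(-42,-41,92)))-proj(c,cal(-42,-41,92)))
```

```text
[-0.05312135  0.77222869  0.20463437] 0.30183918441408836
((0.7080805544619864, -0.29851273062222816), 0.8277326855836091) 6.7941904 [-1.07790101  0.4833621 ]
```

Call:
apply_moves(
  linear=[
    [0,0,0],
    [0,0,0],
    [0,0,0],
    [0,0.05,0],
    [0,0.1,0],
    [0,0.15,0],
    [0,0.1,0],
    [0,0.05,0],
    [0,0,0],
    [0,0,0],
    [0,0,0],
    [0,0,-0.3],
  ],
  roll=[0,0,0,0,0,0,0,0,0,0,0,0],
  hand=[0,0,0,0,0,0,0,0,0,0.3,0.3,0.4],
)

```text
clock: 16.8
position: [594.4, -63.7, 80.0]
eef_rot: [-0.002, -0.04, 0.999, 0.001]
force: [0.6, 0.1, -0.5]
gripper_width: 0.291
```

Call:
apply_moves(
  linear=[
    [0,0,-0.8],
    [0,0,-0.9],
    [0,0,-0.6],
    [-0.3,-0.7,0],
    [-0.4,-0.9,0],
    [-0.4,-0.9,0],
    [-0.35,-0.7,0],
    [0,0,0],
  ],
  roll=[0,0,0,0,0,0,0,0],
  hand=[0.6,0.6,0.6,0.6,0.6,0.6,0.6,0.6],
)

```text
clock: 17.47
position: [648.1, -160.4, 151.5]
eef_rot: [0.001, -0.038, 0.999, -0.001]
force: [1.3, -0.1, -0.3]
gripper_width: 0.6
```

Run:
```python
from h import *
c=robot.camera("wrist"); np.save("w9.npy",c,allow_pickle=True)
cv2.imwrite("pics/w9.png",cv2.resize(c["image"],(800,600),interpolation=cv2.INTER_CUBIC))
go(cal(0,-55,63),184.4)
```

```text
at [ 647.3 -158.4  151.2] yaw -175.61 shift/30: [ 0.09  -0.083  2.94 ] roll/.1: -0.001 F [0.2 0.6 0.7] w 56.0 t 17.5
```

View pics/w9.png

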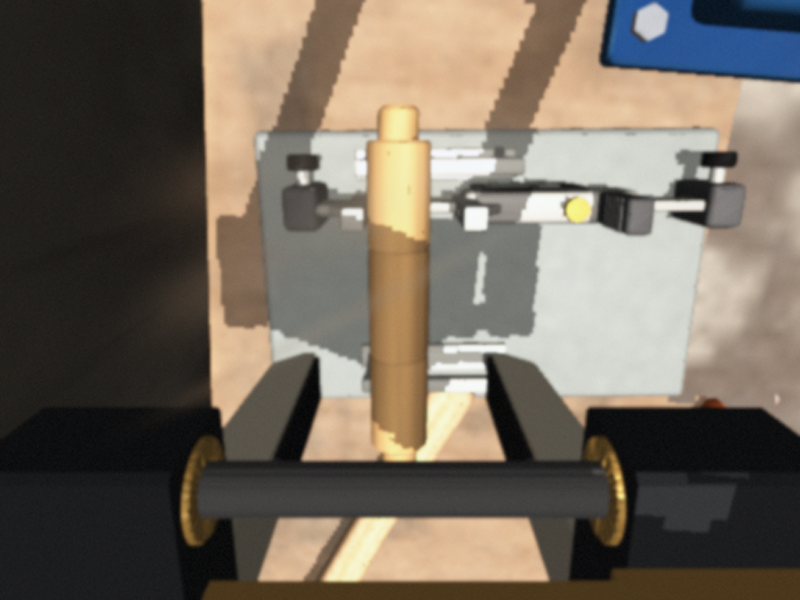

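Run:
```python
from h import *
c=np.load("w9.npy",allow_pickle=True).item(); s=1.5625
P=lambda u,v,z: tocal(onz(c,u/s,v/s,z))
e=P(398,108,74.5); print("end",e,"shoulder",P(398,142,74.5),"slide",P(463,218,92),"fix",P(363,218,92),"lug",P(634,215,93),"edges",P(368,180,74.5),P(430,180,74.5),P(370,330,74.5),P(427,330,74.5))
print(robot.camera("wrist")["t"])
go(cal(e[0]+88,-55.5,63),184.4)
```

```text
end [-86.1 -56.5] shoulder [-72.1 -56.5] slide [-41.4 -29.2] fix [-41.4 -71.1] lug [-42.8  41.9] edges [-55.9 -69.9] [-55.9 -42.4] [ 14.5 -70.2] [ 14.5 -42.9]
[ 207.35102136 -623.59993235  152.31153955]
at [ 646.9 -157.   151. ] yaw -175.55 shift/30: [ 0.015 -0.147  2.935] roll/.1: 0.008 F [ 1.   0.1 -0.7] w 56.2 t 17.6
```

Call:
apply_moves(
  linear=[
    [0.015,-0.14,0.8],
    [0,0,0.8],
    [0,0,0.7],
    [0,0,0.4],
    [0,0,0.2],
    [0,0,0],
    [0,0,0],
    [0,0,0],
    [0,0,0],
    [0,0,0],
    [0,0,0],
    [0,0,0],
  ],
  roll=[0,0,0,0,0,0,0,0,0,0,0,0],
  hand=[0.6,0.6,0.6,0.6,0.6,0.6,0.1,0.1,0.1,0.1,0.1,0.1],
  squeeze=40,
)

```text
clock: 18.57
position: [647.4, -160.8, 64.9]
eef_rot: [0.001, -0.04, 0.999, -0.0]
force: [0.3, 0.8, 4.4]
gripper_width: 0.302
```

Run:
```python
from h import *
go(cal(0,-55,200),184.4);print(tocal(robot.state()["position"]))
```

```text
at [ 647.4 -160.8   64.9] yaw -175.47 shift/30: [ 8.600e-02 -1.000e-03 -4.503e+00] roll/.1: 0.023 F [0.3 0.8 4.4] w 28.1 t 18.6
[  2.6 -55. ]
```

Call:
apply_moves(
  linear=[
    [0,0,-0.3],
    [0,0,-0.7],
    [0,0,-0.9],
    [0,0,-1],
    [0,0,-1],
    [0,0,-1],
    [0,0,-0.8],
    [0.3,0.9,0],
    [0.5,0.9,0],
    [0.6,0.9,0],
    [0.7,0.9,0],
    [0.7,0.9,0],
  ],
  roll=[0,0,0,0,0,0,0,0,0,0,0,0],
  hand=[0.1,0.1,0.1,0.1,0.1,0.1,0.1,0.1,0.1,0.1,0.1,0.1],
)

```text
clock: 19.57
position: [551.0, -31.6, 235.0]
eef_rot: [-0.0, -0.039, 0.999, 0.0]
force: [-0.3, 0.6, -1.1]
gripper_width: 0.3
```

Call:
apply_moves(
  linear=[
    [0.7,0.9,0],
    [0.7,0.9,0],
    [0.7,0.9,0],
    [0.7,0.9,0],
    [0.7,0.9,0],
    [0.7,0.9,0],
    [0.5,0.6,0],
    [0,0,0],
    [0,0,0],
    [0,0,0],
    [0,0,0],
    [0,0,0],
  ],
  roll=[0,0,0,0,0,0,0,0.9,0.9,0.77,0,0],
  hand=[0.1,0.1,0.1,0.1,0.1,0.1,0.1,0.1,0.1,0.1,0.1,0.1],
)

```text
clock: 20.57
position: [397.4, 135.6, 235.2]
eef_rot: [0.0, 0.088, 0.996, 0.0]
force: [0.4, 0.6, 0.3]
gripper_width: 0.298
```

Run:
```python
from h import *
c=robot.camera("wrist"); np.save("w10.npy",c,allow_pickle=True)
cv2.imwrite("pics/w10.png",cv2.resize(c["image"],(800,600),interpolation=cv2.INTER_CUBIC))
go((430,170,250),169.7)
```

```text
at [397.5 135.6 235.1] yaw 169.97 shift/30: [-0.868  1.319 -0.496] roll/.1: 0.047 F [ 0.2  0.5 -1.1] w 27.9 t 20.6
```

View pics/w10.png

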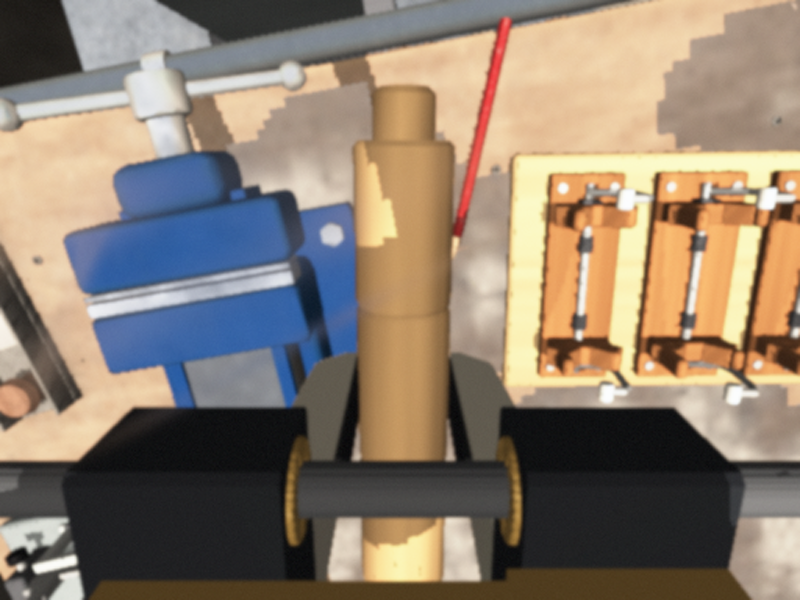

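Call:
apply_moves(
  linear=[
    [0,0.8,0],
    [0,1,0],
    [0,1,0],
    [0,0.5,0],
    [0,0,0],
    [0,0,0],
  ],
  roll=[0,0,0,0,0,0],
  hand=[0.1,0.1,0.1,0.1,0.1,0.1],
)

```text
clock: 21.12
position: [414.8, 233.3, 234.6]
eef_rot: [-0.0, 0.087, 0.996, -0.0]
force: [0.6, -0.5, -1.0]
gripper_width: 0.303
```

Run:
```python
from h import *
c=robot.camera("wrist"); np.save("w11.npy",c,allow_pickle=True)
cv2.imwrite("pics/w11.png",cv2.resize(c["image"][70:300,240:512],None,fx=2.6,fy=2.6,interpolation=cv2.INTER_CUBIC))
go((430,170,250),169.7)
```

```text
at [414.8 232.7 234.6] yaw 169.92 shift/30: [-0.864 -1.969 -0.513] roll/.1: 0.038 F [-1.2 -1.  -0.5] w 27.8 t 21.2
```

View pics/w11.png

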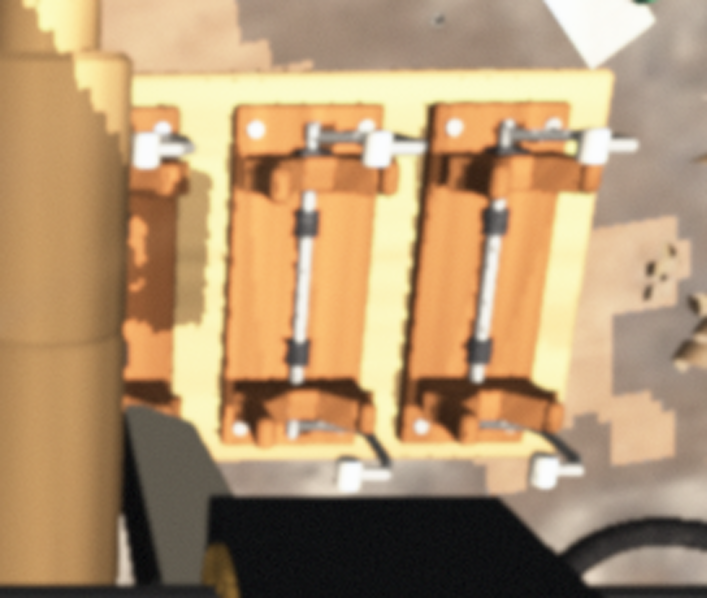

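Run:
```python
from h import *
c=np.load("w11.npy",allow_pickle=True).item()
P=lambda u,v,z: onz(c,u/2.6+240,v/2.6+70,z)[:2]
for z in (12,20,26):
    print(z,"spacing",np.hypot(*(P(236,105,z)-P(432,103,z))),np.hypot(*(P(255,130,z)-P(455,128,z))),"w2",np.hypot(*(P(236,105,z)-P(383,105,z))),"w3",np.hypot(*(P(432,103,z)-P(570,103,z))),"screws3",np.hypot(*(P(455,128,z)-P(555,122,z))))
z=22
cc={}
for n,q in {"c2":[(236,105),(383,105),(222,440),(375,430)],"c3":[(432,103),(570,103),(400,440),(562,428)]}.items():
    q=[P(u,v,z) for u,v in q]; a=(q[0]+q[1])/2;b=(q[2]+q[3])/2; print(n,np.round(q,1).tolist(),(a+b)/2,np.degrees(np.arctan2(*(q[2]-q[0])[::-1])),np.degrees(np.arctan2(*(q[1]-q[0])[::-1])))
print("rack edges z12: left",P(130,75,12),P(610,70,12),P(560,450,12),P(215,460,12))
print("rollers3 z~80",P(595,146,80),P(545,470,80),"2:",P(378,148,80),P(350,474,80))
```

```text
12 spacing 83.1689738557172 85.4977482010228 w2 62.4465518377877 w3 58.589773264961835 screws3 42.45855232404844
20 spacing 81.45526603591696 83.73605567465371 w2 61.15983229271285 w3 57.38252315774434 screws3 41.583688179862285
26 spacing 80.16998517106683 82.41478627987682 w2 60.194792633906665 w3 56.47708557733109 screws3 40.92754007172271
c2 [[373.5, 320.7], [384.0, 380.7], [521.9, 296.9], [529.1, 366.5]] [452.12073323 341.19792514] -9.136359041093648 80.00164226878037
c3 [[386.7, 400.7], [396.7, 456.9], [536.1, 377.5], [543.0, 450.9]] [465.61467536 421.48314861] -8.837538021258736 80.00164895796208
rack edges z12: left [354.31536602 280.18743001] [387.34120498 479.23157165] [559.53134488 455.16540457] [536.30465482 293.68737138]
rollers3 z~80 [404.75312379 433.14272113] [528.91679212 412.67257492] 2: [392.09098061 357.28156757] [517.33154709 337.04062701]
```

Run:
```python
from h import *
go((457,370,165),170)
```

```text
at [414.8 232.7 234.6] yaw 169.92 shift/30: [-0.583  4.753  2.32 ] roll/.1: -0.014 F [-1.2 -1.  -0.5] w 27.8 t 21.2
```

Call:
apply_moves(
  linear=[
    [-0.1,0.7,0],
    [-0.1,0.9,0],
    [-0.1,0.9,0.2],
    [-0.1,0.9,0.5],
    [-0.1,0.9,0.6],
    [-0.08,0.45,0.6],
    [0,0,0.42],
    [0,0,0],
    [0,0,0],
  ],
  roll=[0,0,0,0,0,0,0,0,0],
  hand=[0.1,0.1,0.1,0.1,0.1,0.1,0.1,0.1,0.1],
)

```text
clock: 21.92
position: [456.9, 368.4, 164.6]
eef_rot: [-0.001, 0.089, 0.996, -0.001]
force: [-0.3, -0.3, -1.0]
gripper_width: 0.306
```

Run:
```python
from h import *
c=robot.camera("wrist"); np.save("w12.npy",c,allow_pickle=True)
cv2.imwrite("pics/w12.png",cv2.resize(c["image"],(800,600),interpolation=cv2.INTER_CUBIC))
go((457,372,165),170)
```

```text
at [457.5 368.9 165.9] yaw 169.76 shift/30: [0.036 0.099 0.03 ] roll/.1: -0.041 F [ 0.3  0.2 -0.3] w 28.4 t 22.0
```

View pics/w12.png

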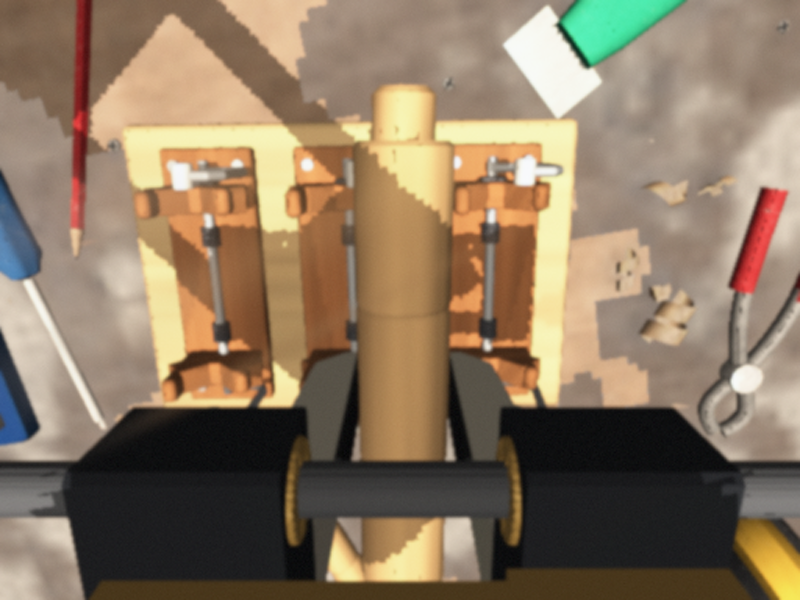

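Run:
```python
from h import *
a=np.load("w12.npy",allow_pickle=True).item()["image"]; b=np.load("w11.npy",allow_pickle=True).item()["image"]
t=[a[90:140,285:365],a[210:260,285:365],b[105:155,400:480],a[90:140,83:163],a[215:265,95:175],b[220:270,390:470]]
t=[cv2.resize(k,None,fx=3.3*1,fy=3.3*1.6*0+3.3,interpolation=cv2.INTER_CUBIC) for k in t]
m=np.vstack([np.hstack(t[:3]),np.hstack(t[3:])]); print(m.shape); cv2.imwrite("pics/m1.png",m)
```

```text
(330, 792, 3)
```

View pics/m1.png

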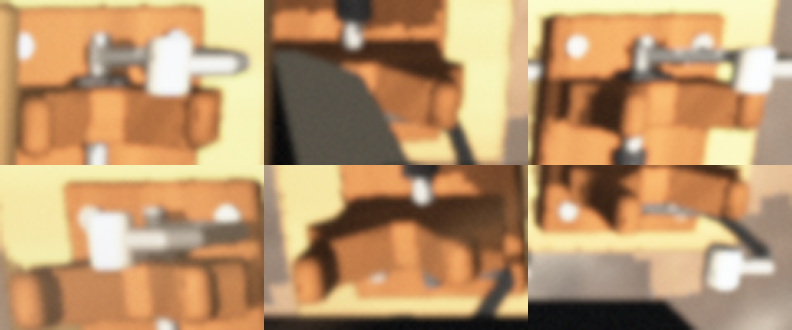

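```bash
cat >> h.py <<'E'
RA=np.radians(-10.2); RX=np.array([np.cos(RA),np.sin(RA)]); RY=np.array([-np.sin(RA),np.cos(RA)])
def torack(p): p=np.array(p)[:2]; return np.array([p@RX,p@RY]).round(1)
def fromrack(x,y): return x*RX+y*RY
def tri(a,ua,b,ub):
    o1,d1=ray(a,*ua);o2,d2=ray(b,*ub); s=np.linalg.lstsq(np.c_[d1,-d2],o2-o1,rcond=None)[0]
    p,q=o1+s[0]*d1,o2+s[1]*d2; return (p+q)/2,np.linalg.norm(p-q)
E
python3 - <<'E'
from h import *
A=np.load("w12.npy",allow_pickle=True).item(); B=np.load("w11.npy",allow_pickle=True).item()
T=lambda n,ua,ub:(lambda r:print(n,r[0].round(1),"rack",torack(r[0]),"err",r[1].round(1)))(tri(A,ua,B,ub))
f=lambda x,y,ox,oy,tx=0,ty=0:((x-tx)/3.3+ox,(y-ty)/3.3+oy)
T("roller3",f(170,65,285,90),f(755,70,400,105,528))
T("Ltip3",f(36,125,285,90),f(638,110,400,105,528))
T("Rtip3",f(207,118,285,90),f(750,108,400,105,528))
T("valley3",f(107,120,285,90),f(665,95,400,105,528))
for n,c,q in [("3",A,[f(36,125,285,90),f(107,120,285,90),f(207,118,285,90)]),("1",A,[f(36,300,83,90,0,165),f(138,290,83,90,0,165),f(200,290,83,90,0,165)])]:
  for h in (57,69): print(n,"z",h,[torack(onz(c,*u,h)).tolist() for u in q],"valley z36",torack(onz(c,*q[1],36)))
S=1.5625
print("board w12",[torack(onz(A,u/S,v/S,12)).tolist() for u,v in [(125,127),(577,121),(560,405),(155,405)]])
print("clip1 base z22",[torack(onz(A,u/S,v/S,22)).tolist() for u,v in [(162,150),(254,150),(170,400),(272,400)]],"clip3 right",torack(onz(A,540/S,148/S,22)))
print("rods z25",[torack(onz(A,u/S,v/S,25)).tolist() for u,v in [(209,220),(222,345),(490,220),(487,345)]])
E
```

```text
roller3 [405.6 436.   75.1] rack [322.  500.9] err 0.4
Ltip3 [413.4 405.8  68.6] rack [335.  472.6] err 1.1
Rtip3 [421.9 448.5  50.8] rack [335.8 516.1] err 0.4
valley3 [416.8 426.   43.8] rack [334.8 493.1] err 3.8
3 z 57 [[336.6, 473.8], [335.5, 490.7], [335.0, 514.5]] valley z36 [337.4 494.3]
3 z 69 [[335.5, 472.5], [334.3, 488.7], [333.9, 511.5]] valley z36 [337.4 494.3]
1 z 57 [[339.0, 314.3], [336.6, 339.0], [336.6, 353.8]] valley z36 [338.7 330.9]
1 z 69 [[337.7, 320.0], [335.4, 343.6], [335.4, 357.7]] valley z36 [338.7 330.9]
board w12 [[300.2, 286.2], [297.0, 542.2], [473.9, 546.6], [474.0, 281.4]]
clip1 base z22 [[312.7, 310.0], [312.7, 361.1], [465.4, 296.5], [465.4, 361.0]] clip3 right [311.7 519.8]
rods z25 [[351.2, 333.4], [427.1, 333.9], [351.2, 493.4], [427.0, 494.9]]
```

Run:
```python
from h import *
p=fromrack(386.7,494); print(p); go((*p,95),170.2)
A=np.load("w12.npy",allow_pickle=True).item(); S=1.5625
print("rung axis pts",[ (torack(onz(A,u/S,v/S,175.5))-torack([457.5,368.9])).tolist() for u,v in [(404,88),(404,142),(403,300)]])
```

```text
[468.06830332 417.71396126]
at [457.5 368.9 165.9] yaw 169.76 shift/30: [-0.057  1.664  2.364] roll/.1: -0.076 F [ 0.3  0.2 -0.3] w 28.4 t 22.0
rung axis pts [[-89.89999999999998, 0.19999999999998863], [-75.79999999999995, 0.19999999999998863], [-30.099999999999966, -0.10000000000002274]]
```

Call:
apply_moves(
  linear=[
    [-0.08,0.5,0],
    [0,0.6,0],
    [0,0.5,0.3],
    [0,0.06,0.8],
    [0,0,0.8],
    [0,0,0.46],
    [0,0,0],
    [0,0,0],
  ],
  roll=[-0.07,0,0,0,0,0,0,0],
  hand=[0.1,0.1,0.1,0.1,0.1,0.1,0.1,0.1],
  squeeze=50,
)

```text
clock: 22.63
position: [468.3, 418.1, 95.0]
eef_rot: [-0.0, 0.086, 0.996, -0.0]
force: [0.7, 0.3, 0.0]
gripper_width: 0.3
```

Run:
```python
from h import *
p=fromrack(387.3,494); go((*p,80),170.2); print(torack(robot.state()["position"]))
c=robot.camera("wrist"); np.save("w13.npy",c,allow_pickle=True)
S=1.5625
for n,q in [("Ltip",(335,472.6,69)),("Rtip",(335,515,57)),("roller",(322,501,75))]: print(n,np.array(proj(c,np.r_[fromrack(*q[:2]),q[2]])).round(1))
cv2.imwrite("pics/w13.png",cv2.resize(c["image"][90:290,160:420],None,fx=3,fy=3,interpolation=cv2.INTER_CUBIC))
```

```text
at [468.3 418.1  95. ] yaw 170.17 shift/30: [-0.014 -0.013  0.499] roll/.1: -0.005 F [0.7 0.3 0. ] w 27.9 t 22.6
[386.9 494.4]
Ltip [218.4 134.7]
Rtip [292.6 132.8]
roller [270.3 111.7]
```

Call:
apply_moves(
  linear=[
    [0,-0.01,0.2],
    [0,0,0.2],
    [0,0,0.15],
    [0,0,0.15],
    [0,0,0.1],
    [0,0,0],
    [0,0,0],
  ],
  roll=[0,0,0,0,0,0,0],
  hand=[0.1,0.1,0.1,0.1,0.1,0.1,0.1],
)

```text
clock: 23.27
position: [467.9, 417.8, 69.9]
eef_rot: [-0.0, 0.085, 0.996, -0.001]
force: [-1.3, -4.1, 0.5]
gripper_width: 0.302
```

Run:
```python
from h import *
s=robot.state(); go((*fromrack(387.3,494),48.4),170.2); print(torack(s["position"]),s["torque"].round(2))
```

```text
at [467.9 417.8  69.9] yaw 170.21 shift/30: [-0.026 -0.003  0.716] roll/.1: 0.002 F [-1.3 -4.1  0.5] w 28.1 t 23.3
[386.5 494.1] [-0.81  0.12  0.16]
```

Call:
apply_moves(
  linear=[
    [0,0,0.12],
    [0,0,0.12],
    [0,0,0.12],
    [0,0,0.1],
    [0,0,0.1],
    [0,0,0.1],
    [0,0,0],
    [0,0,0],
  ],
  roll=[0,0,0,0,0,0,0,0],
  hand=[0.1,0.1,0.1,0.1,0.1,0.1,0.1,0.1],
)

```text
clock: 23.93
position: [467.1, 417.3, 48.4]
eef_rot: [-0.001, 0.085, 0.996, -0.001]
force: [0.5, -3.9, -6.0]
gripper_width: 0.302
```

Run:
```python
from h import *
s=robot.state(); go((*fromrack(387.3,494),48.4),170.2); print(torack(s["position"]),s["torque"].round(2))
```

```text
at [467.1 417.3  48.4] yaw 170.23 shift/30: [-0.049  0.017 -0.   ] roll/.1: 0.005 F [ 0.5 -3.9 -6. ] w 28.0 t 23.9
[385.8 493.5] [-0.89 -0.11  0.27]
```

Call:
apply_moves(
  linear=[
    [0,0,0.05],
    [0,0,0.05],
    [0,0,0],
    [0,0,0],
  ],
  roll=[0,0,0,0],
  hand=[0.1,0.1,0.1,0.1],
)

```text
clock: 24.27
position: [467.3, 417.4, 48.2]
eef_rot: [-0.001, 0.085, 0.996, -0.001]
force: [-8.7, -12.5, 16.3]
gripper_width: 0.3
```

Run:
```python
from h import *
s=robot.state(); go((*fromrack(387.3,494),48.4),170.2); print(torack(s["position"]),s["torque"].round(2))
```

```text
at [467.3 417.4  48.2] yaw 170.23 shift/30: [-0.045  0.015 -0.006] roll/.1: 0.006 F [ -8.7 -12.5  16.3] w 27.9 t 24.3
[386.  493.5] [-2.33  1.48  0.24]
```

Call:
apply_moves(
  linear=[
    [0,0,-0.1],
    [0,0,0],
    [0,0,0],
    [0,0,0],
    [0,0,-0.3],
    [0,0,-0.8],
    [0,0,-1],
    [0,0,-1],
    [0,0,-1],
    [0,0,0],
    [0,0,0],
  ],
  roll=[0,0,0,0,0,0,0,0,0,0,0],
  hand=[0.1,0.45,0.45,0.45,0.45,0.5,0.6,0.6,0.6,0.6,0.6],
)

```text
clock: 25.18
position: [469.9, 420.2, 177.8]
eef_rot: [0.002, 0.085, 0.996, 0.002]
force: [-0.4, -0.1, -0.7]
gripper_width: 0.602
```

Run:
```python
from h import *
c=robot.camera("wrist"); np.save("w14.npy",c,allow_pickle=True)
S=1.5625
cv2.imwrite("pics/w14.png",cv2.resize(c["image"],(800,600),interpolation=cv2.INTER_CUBIC))
for q in [(386-88,494,58),(386,494,58),(386+88,494,58)]: print(np.array(proj(c,np.r_[fromrack(*q[:2]),q[2]]))*S)
go((634.4,282.5,165),197.3)
```

```text
[396.29528781 111.07708834]
[395.60399668 280.34701863]
[395.01847783 423.71748972]
at [468.8 419.4 175.3] yaw 170.22 shift/30: [-6.213 -3.558  0.342] roll/.1: -4.726 F [ 0.1 -0.1 -0.9] w 55.7 t 25.2
```

View pics/w14.png

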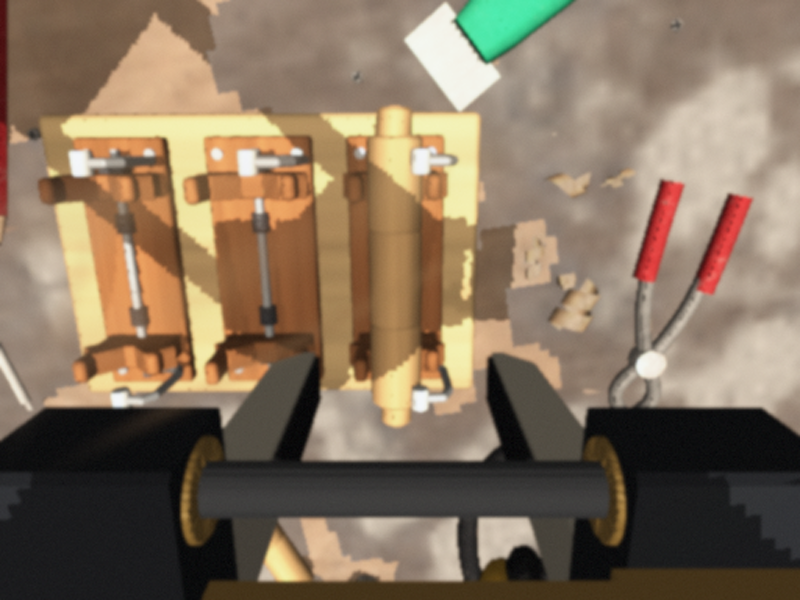

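The middle rung is seated and square, with its ends at (395,107) and (396,424) against the predicted (396,111) and (395,424). Next is the thin rung.

Call:
apply_moves(
  linear=[
    [-0.7,-0.4,0],
    [-0.9,-0.51,0],
    [-0.9,-0.51,0],
    [-0.9,-0.51,0],
    [-0.9,-0.51,0],
    [-0.9,-0.51,0],
    [-0.9,-0.51,0.1],
    [-0.1,-0.1,0.2],
    [0,0,0],
    [0,0,0],
    [0,0,0],
    [0,0,0],
  ],
  roll=[0,0,0,0,0,0,0,-0.9,-0.95,-0.95,-0.95,-0.97],
  hand=[0.6,0.6,0.6,0.6,0.6,0.6,0.6,0.6,0.6,0.6,0.6,0.6],
)

```text
clock: 26.23
position: [632.4, 281.3, 162.2]
eef_rot: [-0.002, -0.152, 0.988, -0.0]
force: [-0.5, 0.0, -1.1]
gripper_width: 0.596
```

Run:
```python
from h import *
robot.camera("wrist"); c=robot.camera("wrist"); np.save("w15.npy",c,allow_pickle=True)
S=1.5625
hs=cv2.cvtColor(c["image"],cv2.COLOR_BGR2HSV)
p=robot.state()["position"]; u,v=map(int,proj(c,(634.4,282.5,12))); print(u,v)
m=cv2.inRange(hs,(17,85,90),(30,255,255)); m[262:]=0
n,l,st,ce=cv2.connectedComponentsWithStats(m); print([ (st[i].tolist(),ce[i].round(1).tolist()) for i in range(1,n) if st[i][4]>200])
go((634.4,282.5,4),197.3)
cv2.imwrite("pics/w15.png",np.hstack([c["image"],cv2.cvtColor(m,cv2.COLOR_GRAY2BGR)])[:300,:800])
```

```text
258 176
[([204, 0, 308, 160, 12433], [380.6, 67.5]), ([247, 81, 21, 41, 616], [257.3, 101.7]), ([247, 215, 20, 46, 702], [256.7, 236.2])]
at [632.4 281.4 162.5] yaw -162.64 shift/30: [-0.075  0.014  5.285] roll/.1: 0.011 F [ 0.9 -0.7  0.3] w 55.7 t 26.3
```

Run:
```python
from h import *
c=np.load("w15.npy",allow_pickle=True).item()
a=onz(c,257.3,81,12)[:2]; b=onz(c,256.6,236,12)[:2]; d=(b-a)/np.hypot(*(b-a)); m=a+d*86
print(a,m,np.degrees(np.arctan2(d[1],d[0]))); go((*m,4),180+np.degrees(np.arctan2(d[1],d[0])))
```

```text
[552.10823481 255.04476865] [634.06124886 281.11589232] 17.647054413597044
at [632.4 281.4 162.5] yaw -162.64 shift/30: [-0.05  -0.026  5.285] roll/.1: -0.049 F [ 0.9 -0.7  0.3] w 55.7 t 26.3
```

Call:
apply_moves(
  linear=[
    [-0.05,-0.02,0.7],
    [0,0,1],
    [0,0,1],
    [0,0,1],
    [0,0,0.9],
    [0,0,0.45],
    [0,0,0.18],
    [0,0,0],
    [0,0,0],
    [0,0,0],
    [0,0,0],
    [0,0,0],
  ],
  roll=[-0.03,0,0,0,0,0,0,0,0,0,0,0],
  hand=[0.6,0.6,0.6,0.6,0.6,0.6,0.6,0.1,0.1,0.1,0.1,0.1],
  squeeze=35,
)

```text
clock: 27.33
position: [636.2, 282.1, 9.7]
eef_rot: [0.001, -0.151, 0.988, 0.0]
force: [0.6, -0.0, -0.4]
gripper_width: 0.288
```

Call:
apply_moves(
  linear=[
    [0,0,-0.3],
    [0,0,-0.7],
    [0,0,-0.9],
    [0,0,-1],
    [0,0,-1],
    [0,0,-1],
    [0,0,0],
    [0,0,0],
    [0,0,0],
    [0,0,0],
  ],
  roll=[0,0,0,0,0,0,0.75,0.75,0.75,0],
  hand=[0.1,0.1,0.1,0.1,0.1,0.1,0.1,0.1,0.1,0.1],
)

```text
clock: 28.17
position: [635.2, 281.7, 156.2]
eef_rot: [0.001, -0.038, 0.999, 0.0]
force: [0.1, 0.1, -1.5]
gripper_width: 0.248
```

Run:
```python
from h import *
go(cal(2,-55.5,110),184.5)
```

```text
at [635.2 281.7 156.2] yaw -175.67 shift/30: [  0.726 -14.756   1.538] roll/.1: -0.03 F [ 0.1  0.1 -1.5] w 23.0 t 28.2
```

Call:
apply_moves(
  linear=[
    [0.06,-0.7,0],
    [0.06,-1,0],
    [0.06,-1,0],
    [0.06,-1,0],
    [0.06,-1,0],
    [0.06,-1,0],
    [0.06,-1,0],
    [0.06,-1,0],
    [0.06,-1,0],
    [0.06,-1,0],
    [0.06,-1,0],
    [0.06,-1,0],
  ],
  roll=[0,0,0,0,0,0,0,0,0,0,0,0],
  hand=[0.1,0.1,0.1,0.1,0.1,0.1,0.1,0.1,0.1,0.1,0.1,0.1],
)

```text
clock: 29.17
position: [641.0, -71.5, 155.4]
eef_rot: [0.0, -0.041, 0.999, -0.0]
force: [0.7, -1.0, -0.9]
gripper_width: 0.245
```

Call:
apply_moves(
  linear=[
    [0,-1,0],
    [0,-1,0],
    [0,-0.8,0.3],
    [0,-0.25,0.7],
    [0,0,0.5],
    [0,0,0],
    [0,0,0],
  ],
  roll=[0,0,0,0,0,0,0],
  hand=[0.1,0.1,0.1,0.1,0.1,0.1,0.1],
)

```text
clock: 29.75
position: [647.5, -161.0, 108.9]
eef_rot: [-0.001, -0.04, 0.999, 0.001]
force: [-0.0, 0.1, 0.1]
gripper_width: 0.244
```

```bash
cat > ends.py <<'E'
from h import *
import sys
z=float(sys.argv[1]); c=robot.camera("wrist"); np.save("we.npy",c,allow_pickle=True)
s=robot.state(); print(tocal(s["position"]),s["position"].round(1),s["force"].round(1),round(s["gripper_width"]*93,1),yawx(s["eef_rot"]).round(2))
hs=cv2.cvtColor(c["image"],cv2.COLOR_BGR2HSV); m=cv2.inRange(hs,(17,85,90),(30,255,255))[:262,215:300]
n,l,st,ce=cv2.connectedComponentsWithStats(m); i=1+np.argmax(st[1:,4]); x,y,w,h,a=st[i]; print(st[i],ce[i])
for r in (y+2,y+h//3,y+2*h//3,y+h-4):
    k=np.flatnonzero(l[r]==i)+215; print("row",r,"edges",tocal(onz(c,k[0]-.5,r,z)),tocal(onz(c,k[-1]+.5,r,z)))
print("end",tocal(onz(c,257,y,z)))
E
python3 ends.py 112
```

```text
[  3.6 -55.2] [ 648.5 -160.9  110.4] [ 0.1  0.1 -1.1] 23.0 -175.37
[  17   61   50  131 2515] [ 41.32087475 125.70497018]
row 63 edges [-84.6 -60.3] [-84.6 -50.9]
row 104 edges [-66.8 -65. ] [-66.9 -44.3]
row 148 edges [-46.4 -67.2] [-46.5 -43.8]
row 188 edges [-26.6 -60.1] [-26.7 -52.7]
end [-85.5 -55.6]
```

Call:
apply_moves(
  linear=[
    [0,-0.03,0.3],
    [0,0,0.4],
    [0,0,0.3],
    [0,0,0.15],
    [0,0,0],
    [0,0,0],
  ],
  roll=[0.02,0,0,0,0,0],
  hand=[0.1,0.1,0.1,0.1,0.1,0.1],
)

```text
clock: 30.3
position: [648.0, -161.8, 74.5]
eef_rot: [-0.001, -0.039, 0.999, 0.0]
force: [0.3, 0.3, -0.6]
gripper_width: 0.248
```

Call:
apply_moves(
  linear=[
    [0,0,0.05],
    [0,0,0.05],
    [0,0,0],
  ],
  roll=[0,0,0],
  hand=[0.1,0.1,0.1],
)

```text
clock: 30.55
position: [648.7, -162.2, 72.4]
eef_rot: [0.0, -0.039, 0.999, -0.0]
force: [-0.7, -0.0, -0.7]
gripper_width: 0.251
```

Call:
apply_moves(
  linear=[
    [0,0,0.05],
    [0,0,0.03],
    [0,0,0],
  ],
  roll=[0,0,0],
  hand=[0.1,0.1,0.1],
)

```text
clock: 30.8
position: [649.0, -162.3, 71.2]
eef_rot: [0.001, -0.039, 0.999, -0.0]
force: [-2.9, 1.0, 6.7]
gripper_width: 0.248
```

Call:
apply_moves(
  linear=[
    [0,0,-0.03],
    [0,0,0],
    [0,0,0],
    [0,0,0],
    [0,0,-0.4],
    [0,0,-1],
    [0,0,-1],
    [0,0,-0.4],
    [0,0,0],
    [0,0,0],
  ],
  roll=[0,0,0,0,0,0,0,0,0,0],
  hand=[0.1,0.4,0.4,0.4,0.4,0.4,0.4,0.4,0.4,0.4],
)

```text
clock: 31.63
position: [649.2, -162.4, 155.8]
eef_rot: [0.001, -0.039, 0.999, -0.0]
force: [-0.1, 0.4, -1.6]
gripper_width: 0.404
```

```bash
python3 ends.py 72; python3 -c "
from h import *
go(cal(-41.7,44.3,72),184.4)"
```

```text
[  3.3 -56.2] [ 648.2 -162.   153.9] [ 0.   0.2 -0.1] 37.4 -175.58
[  27   71   33   87 1017] [ 42.61356932 113.633235  ]
row 73 edges [-82.9 -60.8] [-82.9 -51.2]
row 100 edges [-64.9 -66.5] [-64.9 -46.1]
row 129 edges [-44.7 -66.7] [-44.7 -45.1]
row 154 edges [-26.5 -51.5] [-26.5 -50.8]
end [-84.2 -57. ]
at [ 648.2 -162.   153.9] yaw -175.58 shift/30: [1.497 3.351 2.73 ] roll/.1: 0.004 F [ 0.   0.2 -0.1] w 37.4 t 31.7
```

Call:
apply_moves(
  linear=[
    [0.4,0.8,0],
    [0.4,0.9,0],
    [0.4,0.9,0],
    [0.3,0.67,0.2],
    [0,0.1,0.6],
    [0,0,0.6],
    [0,0,0.6],
    [0,0,0.5],
    [0,0,0.2],
    [0,0,0],
    [0,0,0],
  ],
  roll=[0,0,0,0,0,0,0,0,0,0,0],
  hand=[0.4,0.4,0.4,0.4,0.4,0.4,0.4,0.4,0.4,0.4,0.4],
  squeeze=12,
)

```text
clock: 32.6
position: [595.0, -64.6, 72.7]
eef_rot: [-0.001, -0.039, 0.999, 0.0]
force: [-0.3, -0.5, 0.5]
gripper_width: 0.396
```

```bash
python3 -c "
from h import *
go(cal(-41.7,45,72),184.4); print(tocal(robot.state()['position']))"
```

```text
at [595.  -64.6  72.7] yaw -175.58 shift/30: [-0.021  0.002  0.022] roll/.1: 0.004 F [-0.3 -0.5  0.5] w 36.9 t 32.6
[-42.3  45. ]
```

Call:
apply_moves(
  linear=[
    [0,0,0],
    [0,0,0],
    [0,0,0],
    [0,0,0],
    [0,0,0],
    [0,0,0],
  ],
  roll=[0,0,0,0,0,0],
  hand=[0,0,0,0,0,0],
)

```text
clock: 33.1
position: [596.4, -64.7, 74.5]
eef_rot: [0.001, -0.039, 0.999, -0.0]
force: [0.8, 1.9, 2.1]
gripper_width: 0.131
```

Call:
apply_moves(
  linear=[
    [0,-0.05,0],
    [0,-0.1,0],
    [0,-0.12,0],
    [0,-0.1,0],
    [0,-0.07,0],
    [0,-0.04,0],
    [0,-0.02,0],
    [0,0,0],
    [0,0,0],
  ],
  roll=[0,0,0,0,0,0,0,0,0],
  hand=[0,0,0,0,0,0,0,0,0],
)

```text
clock: 33.85
position: [597.6, -80.4, 74.3]
eef_rot: [0.001, -0.038, 0.999, -0.0]
force: [1.4, 0.2, 5.4]
gripper_width: 0.131
```

Call:
apply_moves(
  linear=[
    [0,-0.02,0],
    [0,-0.02,0],
    [0,0,0],
  ],
  roll=[0,0,0],
  hand=[0,0,0],
)

```text
clock: 34.1
position: [597.7, -81.4, 74.4]
eef_rot: [0.001, -0.038, 0.999, -0.0]
force: [1.3, 2.7, 4.8]
gripper_width: 0.129
```

```bash
python3 -c "
from h import *
s=robot.state(); print(tocal(s['position']),s['force'],s['torque'],s['gripper_width']*93)"
```

```text
[-40.8  28. ] [1.34551442 2.71057329 4.81288084] [ 0.29716276 -0.22281077  0.06734042] 11.972366479185023
```

Call:
apply_moves(
  linear=[
    [0,-0.02,0],
    [0,0,0],
  ],
  roll=[0,0],
  hand=[0,0],
)

```text
clock: 34.27
position: [597.7, -81.9, 74.3]
eef_rot: [0.001, -0.039, 0.999, -0.0]
force: [0.6, 1.9, 5.0]
gripper_width: 0.128
```

Call:
apply_moves(
  linear=[
    [0,-0.02,0],
    [0,0,0],
  ],
  roll=[0,0],
  hand=[0,0],
)

```text
clock: 34.43
position: [597.8, -82.0, 74.3]
eef_rot: [0.001, -0.039, 0.999, 0.0]
force: [1.4, 4.2, 5.4]
gripper_width: 0.13
```

Call:
apply_moves(
  linear=[
    [0,-0.015,0],
    [0,0,0],
  ],
  roll=[0,0],
  hand=[0,0],
)

```text
clock: 34.6
position: [597.8, -82.0, 74.3]
eef_rot: [0.001, -0.039, 0.999, 0.001]
force: [1.7, 5.8, 6.5]
gripper_width: 0.125
```

Call:
apply_moves(
  linear=[
    [0,0.01,0],
    [0,0,0],
    [0,0,0],
    [0,0,0],
    [0,0,0],
    [0,0,0],
    [0,0,0],
    [0,0,0],
    [0,0,0],
    [0,0,0],
    [0,0,0],
    [0,0,0],
  ],
  roll=[0,0,0,0,0,0,0,0,0,0,0,0],
  hand=[0,0,0.3,0.3,0.3,0.3,0.3,0.3,0.3,0.3,0.3,0.3],
)

```text
clock: 35.6
position: [597.2, -82.3, 73.8]
eef_rot: [0.0, -0.039, 0.999, -0.0]
force: [-0.2, 0.5, -0.3]
gripper_width: 0.3
```

```bash
python3 -c "
from h import *
s=robot.state(); print(tocal(s['position']),s['position'],s['force'],s['gripper_width']*93)"
```

```text
[-41.4  27.2] [597.20419429 -82.27080673  73.76692317] [-0.18090832  0.49178339 -0.32730905] 27.936844725681176
```

Call:
apply_moves(
  linear=[
    [0,0,0],
    [0,0,0],
    [0,0,0],
    [0,0.05,0],
    [0,0.1,0],
    [0,0.15,0],
    [0,0.1,0],
    [0,0.05,0],
    [0,0,0],
    [0,0,0],
    [0,0,0],
    [0,0,-0.3],
  ],
  roll=[0,0,0,0,0,0,0,0,0,0,0,0],
  hand=[0,0,0,0,0,0,0,0,0,0.3,0.3,0.4],
)

```text
clock: 36.6
position: [594.6, -68.3, 80.9]
eef_rot: [-0.002, -0.039, 0.999, 0.001]
force: [-0.1, -0.2, -1.3]
gripper_width: 0.293
```

Call:
apply_moves(
  linear=[
    [0,0,-0.8],
    [0,0,-0.9],
    [0,0,-0.6],
    [-0.3,-0.65,0],
    [-0.4,-0.9,0],
    [-0.4,-0.85,0],
    [-0.35,-0.7,0],
    [0,0,0],
    [0,0,0],
  ],
  roll=[0,0,0,0,0,0,0,0,0],
  hand=[0.6,0.6,0.6,0.6,0.6,0.6,0.6,0.6,0.6],
)

```text
clock: 37.35
position: [646.9, -159.2, 152.0]
eef_rot: [-0.0, -0.038, 0.999, 0.0]
force: [0.1, -0.4, -0.1]
gripper_width: 0.598
```

```bash
python3 ends.py 72; python3 -c "
from h import *
go(cal(1.5,-58,60),184.4)"
```

```text
[  1.9 -52.3] [ 646.6 -158.2  151.8] [ 0.8 -0.8  0.1] 55.6 -175.62
[  18   73   33   78 1194] [ 34.2881072  113.26214405]
row 75 edges [-83.7 -62. ] [-83.7 -55.2]
row 99 edges [-67.9 -68.4] [-67.9 -49. ]
row 125 edges [-50.2 -68.7] [-50.1 -48.9]
row 147 edges [-34.5 -61.8] [-34.5 -48.9]
end [-85.  -53.4]
at [ 646.6 -158.2  151.8] yaw -175.62 shift/30: [ 0.015 -0.19   3.062] roll/.1: -0.004 F [ 0.8 -0.8  0.1] w 55.6 t 37.4
```

Call:
apply_moves(
  linear=[
    [0.015,-0.2,0.8],
    [0,0,0.8],
    [0,0,0.7],
    [0,0,0.5],
    [0,0,0.25],
    [0,0,0],
    [0,0,0],
    [0,0,0],
    [0,0,0],
    [0,0,0],
    [0,0,0],
    [0,0,0],
  ],
  roll=[0,0,0,0,0,0,0,0,0,0,0,0],
  hand=[0.6,0.6,0.6,0.6,0.6,0.6,0.1,0.1,0.1,0.1,0.1,0.1],
  squeeze=45,
)

```text
clock: 38.4
position: [647.2, -164.4, 61.0]
eef_rot: [0.001, -0.039, 0.999, -0.0]
force: [-0.1, -0.3, 1.6]
gripper_width: 0.247
```

```bash
python3 -c "
from h import *
go(cal(1.5,-58,60),184.4); print(tocal(robot.state()['position']))"
```

```text
at [ 647.2 -164.4   61. ] yaw -175.58 shift/30: [0.02  0.018 0.034] roll/.1: 0.003 F [-0.1 -0.3  1.6] w 22.9 t 38.4
[  2.1 -58.5]
```

```bash
python3 -c "
from h import *
p=fromrack(387,333.8);print(p); go((*p,230),170.2)"
```

```text
[439.9945866  259.99269944]
at [ 647.2 -164.4   61. ] yaw -175.58 shift/30: [ 5.796 14.637 -5.633] roll/.1: 2.482 F [-0.1 -0.3  1.6] w 22.9 t 38.4
```

Call:
apply_moves(
  linear=[
    [0,0,-0.3],
    [0,0,-0.7],
    [0,0,-0.9],
    [0,0,-1],
    [0,0,-1],
    [0,0,-1],
    [0,0,-0.7],
    [0.3,0.7,0],
    [0.4,0.9,0],
    [0.4,0.9,0],
    [0.4,0.9,0],
    [0.4,0.9,0],
  ],
  roll=[0,0,0,0,0,0,0,0,0,0,0,0],
  hand=[0.1,0.1,0.1,0.1,0.1,0.1,0.1,0.1,0.1,0.1,0.1,0.1],
)

```text
clock: 39.4
position: [579.0, -39.0, 228.8]
eef_rot: [0.0, -0.038, 0.999, 0.0]
force: [1.2, -0.4, -0.9]
gripper_width: 0.249
```

Call:
apply_moves(
  linear=[
    [0.5,0.9,0],
    [0.5,0.9,0],
    [0.6,0.9,0],
    [0.6,0.9,0],
    [0.6,0.9,0],
    [0.6,0.9,0],
    [0.6,0.9,0],
    [0.3,0.9,0],
    [0,0.7,0],
    [0,0,0],
    [0,0,0],
    [0,0,0],
  ],
  roll=[0,0,0,0,0,0,0,0,0,0.85,0.85,0.75],
  hand=[0.1,0.1,0.1,0.1,0.1,0.1,0.1,0.1,0.1,0.1,0.1,0.1],
)

```text
clock: 40.4
position: [432.7, 186.9, 228.9]
eef_rot: [0.0, 0.085, 0.996, 0.0]
force: [-0.3, -0.3, -1.0]
gripper_width: 0.251
```

```bash
python3 -c "
from h import *
p=fromrack(387,333.8);print(p); go((*p,95),170.2)"
```

```text
[439.9945866  259.99269944]
at [432.7 186.9 228.9] yaw 170.21 shift/30: [0.175 2.442 4.465] roll/.1: 0.002 F [-0.3 -0.3 -1. ] w 23.3 t 40.4
```

Call:
apply_moves(
  linear=[
    [0.1,0.7,0],
    [0.07,0.9,0.3],
    [0,0.75,0.7],
    [0,0.08,0.9],
    [0,0,1],
    [0,0,0.9],
    [0,0,0.5],
    [0,0,0.15],
    [0,0,0],
    [0,0,0],
  ],
  roll=[0,0,0,0,0,0,0,0,0,0],
  hand=[0.1,0.1,0.1,0.1,0.1,0.1,0.1,0.1,0.1,0.1],
)

```text
clock: 41.23
position: [440.8, 259.3, 96.0]
eef_rot: [0.001, 0.084, 0.996, 0.0]
force: [-0.5, 0.1, -0.6]
gripper_width: 0.245
```

```bash
python3 -c "
from h import *
p=fromrack(387,333.8); go((*p,75),170.2); s=robot.state(); print(torack(s['position']))
c=robot.camera('wrist'); np.save('w16.npy',c,allow_pickle=True); S=1
A=c['image'][85:285,150:370]; cv2.imwrite('pics/w16.png',cv2.resize(A,None,fx=3.5,fy=3,interpolation=cv2.INTER_CUBIC))
for q in [(386-86-0,333.8,106),(335,333.8-20,67),(335,333.8+20,57),(322,341,75)]: print(np.array(proj(c,np.r_[fromrack(*q[:2]),q[2]])).round(1))
"
```

```text
at [440.8 259.3  96. ] yaw 170.38 shift/30: [0.031 0.018 0.701] roll/.1: 0.032 F [-0.5  0.1 -0.6] w 22.8 t 41.2
[387.9 333.3]
[260.3  60.3]
[223.4 132.1]
[292.6 130.9]
[272.8 109.7]
```

View pics/w16.png

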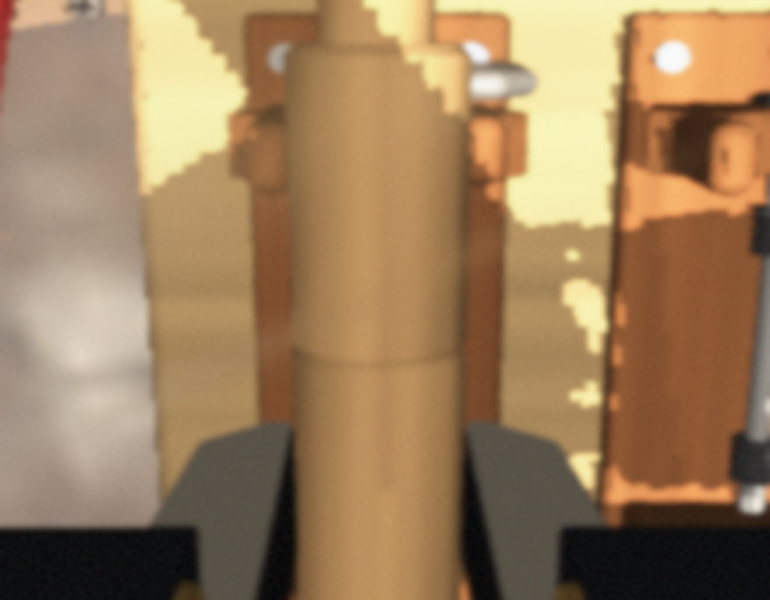

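The rung is centred on the clip at column ~378, matching the base edges at 245 and 510. I'll press it down.

Call:
apply_moves(
  linear=[
    [0.03,0.01,0.2],
    [0,0,0.2],
    [0,0,0.15],
    [0,0,0.15],
    [0,0,0.12],
    [0,0,0.12],
    [0,0,0.12],
    [0,0,0.12],
    [0,0,0.12],
    [0,0,0.12],
    [0,0,0.12],
    [0,0,0],
  ],
  roll=[0.03,0,0,0,0,0,0,0,0,0,0,0],
  hand=[0.1,0.1,0.1,0.1,0.1,0.1,0.1,0.1,0.1,0.1,0.1,0.1],
)

```text
clock: 42.28
position: [438.6, 259.5, 47.3]
eef_rot: [-0.001, 0.085, 0.996, -0.0]
force: [0.0, -0.8, -5.5]
gripper_width: 0.249
```

```bash
python3 -c "
from h import *
p=fromrack(387,333.8); go((*p,47),170.2); s=robot.state(); print(torack(s['position']),s['torque'].round(2))"
```

```text
at [438.6 259.5  47.3] yaw 170.21 shift/30: [-0.042  0.023  0.009] roll/.1: 0.001 F [ 0.  -0.8 -5.5] w 23.2 t 42.3
[385.7 333.1] [-0.12 -0.15  0.01]
```

Call:
apply_moves(
  linear=[
    [0,0,0.04],
    [0,0,0.04],
    [0,0,0],
    [0,0,0],
  ],
  roll=[0,0,0,0],
  hand=[0.1,0.1,0.1,0.1],
)

```text
clock: 42.62
position: [438.9, 259.8, 46.8]
eef_rot: [-0.001, 0.085, 0.996, 0.0]
force: [-6.3, -2.9, 10.1]
gripper_width: 0.248
```

Call:
apply_moves(
  linear=[
    [0,0,-0.05],
    [0,0,0],
    [0,0,0],
    [0,0,0],
    [0,0,-0.3],
    [0,0,-0.8],
    [0,0,-1],
    [0,0,-1],
    [0,0,-1],
    [0,0,0],
    [0,0,0],
    [0,0,0],
  ],
  roll=[0,0,0,0,0,0,0,0,0,0,0,0],
  hand=[0.1,0.4,0.4,0.4,0.4,0.45,0.5,0.5,0.5,0.5,0.5,0.5],
)

```text
clock: 43.62
position: [439.4, 259.6, 170.8]
eef_rot: [0.0, 0.085, 0.996, 0.0]
force: [-0.7, -0.6, -0.5]
gripper_width: 0.497
```

Run:
```python
from h import *
c=robot.camera("wrist"); np.save("w17.npy",c,allow_pickle=True); S=1.5625
cv2.imwrite("pics/w17.png",cv2.resize(c["image"],(800,600),interpolation=cv2.INTER_CUBIC))
for q in [(386-86,333.8,58),(386+86,333.8,58)]: print(np.array(proj(c,np.r_[fromrack(*q[:2]),q[2]]))*S)
hs=cv2.cvtColor(c["image"],cv2.COLOR_BGR2HSV); print(hs[150,250:270:3].tolist())
go(cal(-41.7,39.5,155),184.4)
```

```text
[404.05270907 119.12657295]
[401.6643335  430.29924129]
[[16, 132, 168], [16, 129, 184], [17, 130, 186], [16, 130, 176], [16, 129, 176], [16, 131, 162], [16, 135, 142]]
at [438.8 259.3 169.7] yaw 170.21 shift/30: [-7.029 -9.927  0.492] roll/.1: -2.476 F [ 0.2 -0.7 -0.5] w 46.5 t 43.7
```

View pics/w17.png

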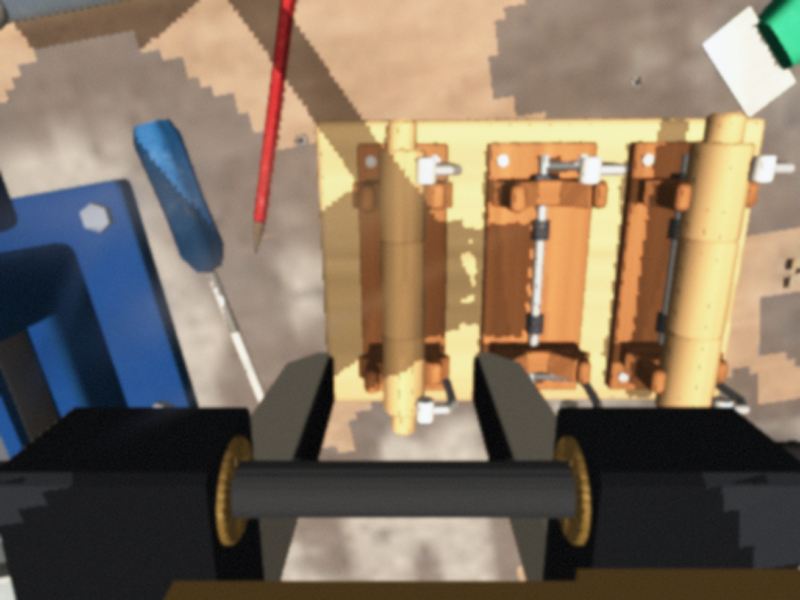

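Run:
```python
from h import *
c=np.load("w17.npy",allow_pickle=True).item(); S=1.5625
for q in [(386-88,493.6,58),(386+60,493.6,58)]: print(np.array(proj(c,np.r_[fromrack(*q[:2]),q[2]]))*S)
```

```text
[727.77436883 117.40625331]
[682.78554561 391.16901682]
```

Call:
apply_moves(
  linear=[
    [0,0,-0.8],
    [-0.3,-0.4,-0.9],
    [-0.6,-0.8,-0.3],
    [-0.7,-0.95,0],
    [-0.7,-0.95,0],
    [-0.7,-0.95,0],
    [-0.7,-0.95,0],
    [-0.7,-0.95,0],
    [-0.7,-0.95,0],
    [-0.7,-0.95,0],
    [-0.7,-0.95,0],
    [-0.53,-0.93,0],
  ],
  roll=[0,0,0,0,0,0,0,0,0,0,0,0],
  hand=[0.4,0.4,0.4,0.4,0.4,0.4,0.4,0.4,0.4,0.4,0.4,0.4],
)

```text
clock: 44.67
position: [597.4, -65.7, 228.3]
eef_rot: [-0.002, 0.085, 0.996, 0.0]
force: [0.6, 0.0, -0.0]
gripper_width: 0.396
```

Call:
apply_moves(
  linear=[
    [0,-0.2,0],
    [0,0,0.8],
    [0,0,0.9],
    [0,0,0.6],
    [0,0,0],
    [0,0,0],
  ],
  roll=[0,-0.8,-0.9,-0.78,0,0],
  hand=[0.4,0.4,0.4,0.4,0.4,0.4],
)

```text
clock: 45.17
position: [594.7, -69.2, 159.3]
eef_rot: [-0.003, -0.037, 0.999, 0.001]
force: [0.4, -0.5, 0.9]
gripper_width: 0.401
```

Run:
```python
from h import *
go(cal(-41.7,40.5,73),184.4)
c=robot.camera("wrist"); print(np.array(proj(c,cal(-41.7,40.5,93))))
g=cv2.cvtColor(c["image"],cv2.COLOR_BGR2GRAY); v=int(proj(c,cal(-41.7,40.5,93))[1]); print(v,g[v,200:330].tolist())
```

```text
at [594.7 -69.2 159.3] yaw -175.71 shift/30: [-4.200e-02  2.000e-03  2.875e+00] roll/.1: -0.019 F [ 0.4 -0.5  0.9] w 37.3 t 45.2
[257.40449709 203.54034011]
203 [118, 119, 120, 118, 121, 119, 120, 122, 123, 124, 123, 124, 124, 123, 123, 124, 124, 125, 124, 125, 124, 124, 123, 123, 121, 124, 125, 123, 123, 124, 121, 122, 122, 123, 124, 121, 123, 122, 123, 121, 122, 120, 122, 121, 121, 119, 121, 120, 113, 93, 68, 56, 54, 57, 61, 60, 60, 61, 65, 63, 64, 62, 63, 64, 58, 56, 50, 54, 77, 103, 117, 120, 120, 122, 120, 120, 120, 119, 121, 120, 118, 119, 120, 121, 118, 120, 118, 119, 119, 120, 119, 118, 119, 120, 118, 117, 118, 117, 119, 117, 116, 118, 119, 118, 118, 118, 118, 116, 117, 117, 117, 116, 118, 117, 118, 117, 119, 118, 118, 119, 118, 119, 118, 119, 118, 118, 118, 117, 118, 118]
```

Call:
apply_moves(
  linear=[
    [-0.03,0.03,0.7],
    [0,0,0.8],
    [0,0,0.7],
    [0,0,0.45],
    [0,0,0.18],
    [0,0,0],
    [0,0,0],
    [0,0,0],
    [0,0,0],
    [0,0,0],
    [0,0,0],
  ],
  roll=[0,0,0,0,0,0,0,0,0,0,0],
  hand=[0.4,0.4,0.4,0.4,0.4,0,0,0,0,0,0],
  squeeze=12,
)

```text
clock: 46.13
position: [598.5, -68.9, 78.2]
eef_rot: [0.001, -0.039, 0.999, -0.0]
force: [0.6, 1.4, 4.8]
gripper_width: 0.131
```

Run:
```python
from h import *
go(cal(-41.7,3.4,73),184.4); print(tocal(robot.state()["position"]))
```

```text
at [598.5 -68.9  78.2] yaw -175.58 shift/30: [ 0.086 -1.234  0.174] roll/.1: 0.004 F [0.6 1.4 4.8] w 12.2 t 46.1
[-39.1  40.4]
```

Call:
apply_moves(
  linear=[
    [0,-0.05,0],
    [0,-0.1,0],
    [0,-0.15,0],
    [0,-0.18,0],
    [0,-0.18,0],
    [0,-0.18,0],
    [0,-0.15,0],
    [0,-0.08,0],
    [0,-0.05,0],
    [0,-0.02,0],
    [0,0,0],
  ],
  roll=[0,0,0,0,0,0,0,0,0,0,0],
  hand=[0,0,0,0,0,0,0,0,0,0,0],
)

```text
clock: 47.05
position: [601.3, -103.3, 78.1]
eef_rot: [0.001, -0.039, 0.999, -0.0]
force: [2.2, 1.3, 5.6]
gripper_width: 0.13
```

Call:
apply_moves(
  linear=[
    [0,-0.03,0],
    [0,-0.02,0],
    [0,0,0],
  ],
  roll=[0,0,0],
  hand=[0,0,0],
)

```text
clock: 47.3
position: [601.4, -104.7, 78.2]
eef_rot: [0.001, -0.039, 0.999, -0.0]
force: [2.0, 2.4, 5.7]
gripper_width: 0.128
```

Call:
apply_moves(
  linear=[
    [0,-0.02,0],
    [0,-0.02,0],
    [0,0,0],
  ],
  roll=[0,0,0],
  hand=[0,0,0],
)

```text
clock: 47.55
position: [601.5, -105.5, 78.2]
eef_rot: [0.001, -0.039, 0.999, 0.0]
force: [2.1, 3.3, 5.5]
gripper_width: 0.131
```

Run:
```python
from h import *
go(cal(-41.7,3.4,73),184.4); print(tocal(robot.state()["position"]))
```

```text
at [ 601.5 -105.5   78.2] yaw -175.57 shift/30: [ 0.091 -0.01   0.173] roll/.1: 0.005 F [2.1 3.3 5.5] w 12.2 t 47.5
[-39.    3.7]
```

Call:
apply_moves(
  linear=[
    [0,-0.02,0],
    [0,0,0],
  ],
  roll=[0,0],
  hand=[0,0],
)

```text
clock: 47.72
position: [601.5, -105.6, 78.2]
eef_rot: [0.001, -0.039, 0.999, 0.0]
force: [-0.0, 5.2, 6.6]
gripper_width: 0.127
```

Call:
apply_moves(
  linear=[
    [0,-0.02,0],
    [0,0,0],
  ],
  roll=[0,0],
  hand=[0,0],
)

```text
clock: 47.88
position: [601.6, -105.8, 78.3]
eef_rot: [0.001, -0.039, 0.999, 0.001]
force: [1.4, 6.9, 8.1]
gripper_width: 0.13
```

Call:
apply_moves(
  linear=[
    [0,0.015,0],
    [0,0,0],
    [0,0,0],
    [0,0,0],
    [0,0,0],
    [0,0,-0.4],
    [0,0,-0.9],
    [0,0,-1],
    [0,0,-1],
    [0,0,0],
    [0,0,0],
    [0,0,0],
  ],
  roll=[0,0,0,0,0,0,0,0,0,0,0,0],
  hand=[0,0,0.3,0.3,0.3,0.3,0.4,0.5,0.5,0.5,0.5,0.5],
)

```text
clock: 48.88
position: [600.2, -106.6, 176.0]
eef_rot: [0.0, -0.038, 0.999, -0.0]
force: [-1.4, -0.3, -1.0]
gripper_width: 0.499
```

Run:
```python
from h import *
c=robot.camera("wrist"); s=robot.state(); print(s["force"],s["clock"])
a=cv2.resize(c["image"][90:240,90:390],None,fx=2.6,fy=2.6,interpolation=cv2.INTER_CUBIC)
d=robot.camera("scene")["image"]; b=cv2.resize(d[145:225,130:250],(390,200),interpolation=cv2.INTER_CUBIC)
cv2.imwrite("pics/fin.png",np.vstack([a,np.hstack([b,np.zeros((200,390,3),np.uint8)])]))
```

```text
[-0.11598406  0.44277407 -0.79616434] 48.9333
```

View pics/fin.png

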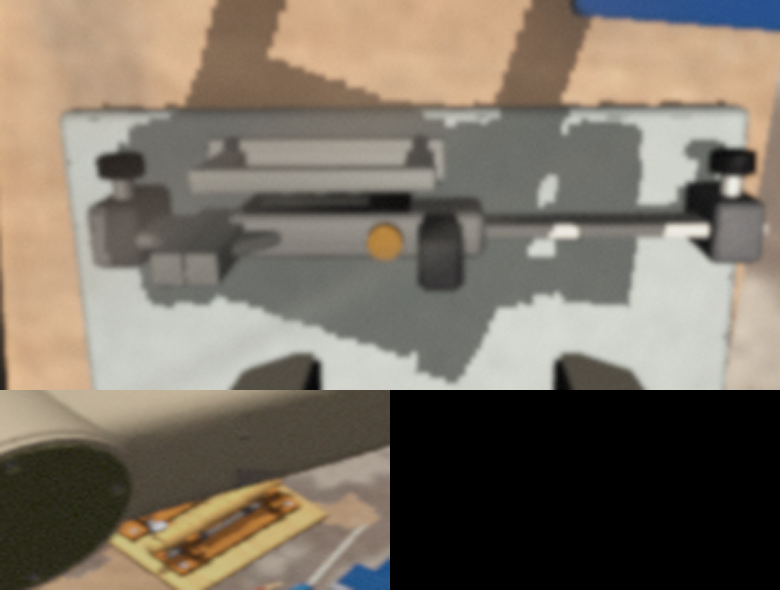

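Run:
```python
from h import *
c=robot.camera("scene")
for y,L in((333.8,86),(493.6,88)):
  for x in (-L,-30,0,30,L):
    u,v=proj(c,np.r_[fromrack(386+x,y),58]); b=c["image"][int(round(v)),int(round(u))]
    print(y,x,round(u,1),round(v,1),"crop",round((u-130)*3.25),round((v-145)*2.5+390),cv2.cvtColor(b[None,None],cv2.COLOR_BGR2HSV)[0,0])
```

```text
333.8 -86 174.7 208.1 crop 145 548 [ 20 119 173]
333.8 -30 189.1 197.6 crop 192 521 [ 21 117 201]
333.8 0 196.6 192.1 crop 216 508 [ 21 119 202]
333.8 30 204.0 186.7 crop 240 494 [ 21 119 199]
333.8 86 217.4 176.8 crop 284 470 [16 61 71]
493.6 -88 142.7 179.1 crop 41 475 [ 27 148  38]
493.6 -30 157.4 169.2 crop 89 451 [ 32 103  42]
493.6 0 164.8 164.2 crop 113 438 [ 18  60 114]
493.6 30 172.1 159.3 crop 137 426 [ 19  60 141]
493.6 88 185.9 150.1 crop 182 403 [ 20  55 176]
```

```bash
python3 -c "
from rig import robot
print(robot.sign_off())"
```

```text
the job is handed in; nothing more can be done
None
```

I gauged and clipped both rungs that were there (middle 29 mm, then thin 24 mm), closed the empty caliper and handed the job in at about 49 s. The thick rung was absent.

- **Gauging:** each rung lay square on the rests. I closed the jaw until the push on the lug reached about 6 N, including the slide's own friction, then backed off 0.3 mm and let go. I had no direct reading of jaw tilt. After letting go of the middle rung, the jaw had moved less than a pixel in the picture; I did not repeat that check for the thin one.
- **Clips:** both rungs bottomed out at seat height, reading about 57.8 mm for each against the nominal 58. In the wrist pictures taken after release, their ends lie within about 4 enlarged pixels (2–3 mm) of the predicted seat. The last wrist picture of the rack was taken before I closed the caliper.
- **Caliper:** the final picture shows the jaws meeting with no visible gap.
- **Screwdriver:** I did not touch it.
- **Checks that fell short:**
  - The arm hid the middle rung in the last scene view, so that view only confirms the thin one.
  - Most readings while pinching the lug also showed an unexplained upward force, up to about 8 N.
  - I viewed about 20 pictures against the budget of 14.

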